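Lock the relay-lens barrel with its knurled ring

ROBOT

A 6-joint arm with a two-finger parallel gripper is mounted at the origin on the work surface. World frame = base frame: x ahead of the robot, y to its left, z up, the work surface at z = 0. Lengths are in m, angles in rad, forces in N, time in s.
With the tool pointing down it reaches from about 0.35 to 0.975 m from the base axis. Payload 4.9 kg.
Tool frame: the origin (TCP) lies on the centre line of the jaws, within the pads' length; the fingertips stand 14 mm ahead of it and the grasp point (between the pads) lies 5 mm behind it; z points along the fingers, y is the line along which they close (so a half turn about z gives the same grasp; the last joint's range is limited). The gripper opens to 85 mm and grips with 20 to 120 N. Pads are 22 mm wide; open, the fingers measure 114 mm over their backs; the gripper's body (76 mm by 85 mm) begins 54 mm behind the grasp point. The pads swing forward as they close: fully open they stand 13 mm farther back than shut.
Start: joints at [-1.3, 0.053, 1.613, -0, 1.476, -0.119], TCP at [0.237, -0.578, 0.218] pointing down, gripper open.
Joint ranges: [-3.01, 3.01], [-1.01, 2.22], [0.06, 2.58], [-1.02, 4.17], [0.09, 2.62], [-3.14, 3.14]. Speed limits (rad/s): [2.57, 2.57, 3.14, 3.14, 3.14, 3.14].

INTERFACE

Orientations are given as a unit quaternion [w, x, y, z].
In Python, from plant import * gives the robot as it stands.
- The arm moves only by the tool send_rows, never from a script. Its argument "steps" is a list of rows, each an object with "translation": the shift along the tool's x, y, z in cm, a list of three; "delta_rot": the turn, a rotation vector about the tool's x, y, z in rad, a list of three; "jaw": the finger opening in cm, from 0 to 8.54. In form: [{"translation": [dx, dy, dz], "delta_rot": [rx, ry, rz], "jaw": jaw}, ...]. A call has exactly 8 rows; each row is the pose to reach, as a shift and turn from the pose commanded when the call began, along the tool's axes at that moment; what a row does not reach only later rows make up. A row lasts 1/10 s, in which the tool goes at most 50 mm and 8.59 degrees, less where a joint would pass 70% of its speed; a pose out of reach is approached as far as the arm can. A call with a gripper value outside its range is refused whole. The fingers move at their own pace and stop on an object; the grip force is fixed at half the most. Time passes only in rows, so rows that repeat a pose let the fingers close, or fill a call up. It gives the time, the measured TCP pose, the force, the opening and the grip force at its end, in the units of the state.
- state(): the state, without advancing time (a new reading comes with each control period).
- grab_frame(name): name is "scene" or "top" or "wrist"; returns a dict with "pixels" (480x640x3 uint8, blue, green, red), "range_z" (480x640 float32, m along the optical axis (not along the pixel's ray), 0 where there is no reading), "fx", "fy", "cx", "cy" (pixels), "rvec" (rotation vector, rad) and "tvec" (3), from world to camera coordinates, as OpenCV has them. Camera axes: x right, y down, z forward; pixel columns grow to the right and rows downward; lengths in m; the calibration is good to about 2 mm. A picture is of the moment at which its call begins.
- job_done(): hands the job in; it is judged then, once.
The state is a dict: "time": time; "joint_pos": joint angles; "joint_vel": joint speeds; "joint_efforts": joint torques, N m; "tool_pos": TCP position; "tool_rot": TCP orientation; "contact_force": force on the tool from outside, world axes, zero at the start; "ft_torque": the same for the moment, N m; "gripper_width": opening from 0.0 (shut) to 1.0 (fully open); "grasp_force": force on a finger pad.
Only numpy, scipy, OpenCV 4.12 (cv2) and the standard library are available. Lean on these libraries where they do the work, as an engineer would, in place of code of your own. Each camera call takes 0.05 s, during which the arm holds its last target. There are 200 camera calls.

TASK

Lock the lens barrel: pick up the steel barrel holder from the grey mat, drop it fully home over the barrel's flats with its tail in the slotted stop post, and let go. With the holder keeping the barrel still, turn the knurled lock ring clockwise by its lug until it comes up against its stop, and nip it up to about 0.9 N m (at least 0.7, never above 1.2); the barrel must not turn more than about 8 degrees and the stop post must not be overloaded. Then lift the holder off and lay it back flat on the mat, leaving the other things where they are.

Things in the scene. Friction and masses are not known exactly. Their poses are not given: they have to be found in the camera images.
- housing: White relay-lens housing fixed to the bench (place and yaw vary). Origin on the barrel axis at bench height, z up. Base plate 120 (x) by 215 (y, from -75 to +140) by 15 mm; round collar radius 40 mm up to z=60 mm with the lock ring just above it and the barrel rising through the ring. The dark slotted stop post stands at y=+105 mm.
- stop: The two cheeks of the stop post; origin on the post's centreline at the slot floor, (0, 105, 84) mm in the housing. Slot open at the top, 21 mm wide in x, 16 mm deep along y, cheeks 10 mm thick and 18 mm high with rounded tops. The slot floor is level with the barrel's shoulder and carries the tail of the holder; a cheek takes the turning reaction, 105 mm from the barrel axis (0.9 N m gives about 8 N; more than 13 N overloads it).
- seat (a point): Point on the barrel axis at the barrel's shoulder, 84 mm above the bench, where the holder's underside rests; turns with the barrel. Above it stands the barrel's head, 36 mm (x) by 24 mm (y) by 18 mm high with rounded edges (lens in its top); below it the barrel is round, radius 20 mm.
- barrel (a joint): Turn of the barrel in its housing, rad, clockwise from above positive; starts within 0.015 of 0, where its axes agree with the housing's. It turns easily (0.05 N m), more easily than the ring turns on it (0.13 N m), so unheld it goes round with the ring; must stay within 0.14 either way.
- lock_ring: The knurled lock ring round the barrel: steel disc, radius 30 mm, 16 mm high, with one lug; origin on the barrel axis at its underside, 61 mm above the bench, x axis along the lug. Clockwise from above tightens; it turns with a steady drag of 0.13 N m, has 0.5 to 0.9 rad to go, then meets a firm stop (home). Where home is differs each time and cannot be seen: it must be felt as the resistance rising well above the drag. It stays where left.
- lug (a point): Middle of the lug of the lock ring, 56 mm from the barrel axis, 69 mm above the bench; its x axis points radially outward. The lug is 10 mm wide, 13 mm high and reaches out to 66 mm from the axis. At the start it points between 0.57 rad anticlockwise and 0.57 rad clockwise of the housing's +x; home lies somewhere 0.35 to 1.05 rad clockwise of that +x, plus the play of the holder (up to 0.1).
- holder: Loose bare-steel barrel holder, 0.14 to 0.26 kg, lying flat. Origin at the centre of its window, on its underside; z up, tail along +y. Plate 10 mm thick: head 56 (x) by 44 (y) mm with a through window 38 (x) by 26 (y) mm; tail 16 mm wide out to y=125 mm. Fitted, its axes agree with the housing's, its origin is at point seat, and the tail lies in the stop's slot.
- fin (a point): Middle of the upright fin on the holder's tail, the place to grip: at (0, 65, 21) mm of the holder; fin 14 mm thick (x), 34 mm long (y), from 9 to 33 mm above the holder's underside.
- mat: Grey mat fixed on the bench, 240 by 240 by 4 mm; origin at the centre of its underside.
- eyepiece: Dark eyepiece, 38 mm wide, 48 mm high, standing near the housing; leave alone.
- dust_cap: Dark cap, 38 mm wide, 14 mm high, near the housing; leave alone.
- adapter_ring: Dark ring, 48 mm wide, 10 mm high, beside the mat; leave alone.
- bottle: Clear bottle with blue cap, 54 mm wide, 120 mm high; leave alone.
- dish: Clear dish, 88 mm wide, 15 mm high; leave alone.
- tip_box: Grey box with clear cover, 87 by 122 by 68 mm; leave alone.
There are look-alikes about, which are no part of the job. Several things have the shape of the housing; the one meant has the colours described above. What is shaped like the holder but orange is not meant.

How it is judged:
On the way, in this order (a step that is already met when the one before it is completed fails the run):
1. the holder sits fully home over the barrel's flats, released, with the ring not yet turned (distance between holder and seat below 0.005 m and angle between the z axis of holder and the z axis of seat, either way round below 0.06 rad and contact force between the fingers and holder below 0.2 N and distance of lug from where it was at the start of the episode below 0.015 m), for 0.2 s.
2. with the holder still home, the ring is turned home and nipped up by the fingers on the ring alone: the stop post carries at least 5.5 N (distance between holder and seat below 0.005 m and angle between the z axis of holder and the z axis of seat, either way round below 0.06 rad and distance of lug from where it was at the start of the episode above 0.02 m and contact force between the fingers and lock_ring above 1 N and contact force between the fingers and holder below 0.2 N and contact force between holder and stop above 5.5 N), for 0.1 s.
At the end, for the whole second after the job is handed in: The lock ring stays turned home (its lug at least 20 mm from where it started), the barrel within 0.14 rad (8 degrees) of its set position, and the holder lies at rest flat on the mat, right side up (tilt under 0.1 rad, underside below 12 mm), with its fin over the mat (distance of lug from where it was at the start of the episode above 0.02 m and value of joint barrel between -0.14 and 0.14 rad and x of fin in the frame of mat between -0.12 and 0.12 m and y of fin in the frame of mat between -0.12 and 0.12 m and height (world z) of holder below 0.012 m and angle between holder's own z axis and vertical below 0.1 rad and linear speed of holder below 0.02 m/s); the robot touches nothing.
It fails at once if the barrel turns more than 0.14 rad (8 degrees) (value of joint barrel above 0.14 rad or value of joint barrel below -0.14 rad).
It fails at once if the stop post is overloaded (over 13 N) (contact force between holder and stop above 13 N).
It fails at once if another thing is moved more than 30 mm (distance of any of eyepiece, dust_cap, adapter_ring, bottle, dish, tip_box from where it was at the start of the episode above 0.03 m).
It also fails if it takes over 72 s, if anything falls off the work surface, if the arm or the gripper's body presses on something with over 40 N, if the wrist force passes 120 N, or if a joint passes its speed limit or range.

## Working session

There is one attempt and no reset: what is moved stays moved. The work goes in short steps, Python scripts to look and compute and a tool call to move; the robot and the scene stay as the last step left them, time stands still between calls to the robot, and variables do not carry over. Pictures are saved under pics/ and viewed, at most 10 in all, crops included, and the job is handed in when it is done.

Besides the shell and the picture viewer there is one more tool, called after "Emit:" as name([rows], argument=value, ...), one row to a line, values as JSON. send_rows: Moves the arm, as the interface text tells. Its arguments: {"type":"object","properties":{"steps":{"type":"array","items":{"type":"object","properties":{"translation":{"type":"array","items":{"type":"number"}},"delta_rot":{"type":"array","items":{"type":"number"}},"jaw":{"type":"number"}}}}},"required":["steps"]}

```bash
mkdir -p pics
cat > h.py <<'E'
from plant import *
import numpy as np, cv2
from scipy.spatial.transform import Rotation as R
def cloud(f):
    d=f["range_z"]; v,u=np.mgrid[0:480,0:640]
    P=np.stack([(u-f["cx"])/f["fx"]*d,(v-f["cy"])/f["fy"]*d,d],-1)
    M=cv2.Rodrigues(np.array(f["rvec"],float))[0]
    W=(P-np.array(f["tvec"]).ravel())@M
    W[d<=0]=np.nan
    return W
def Rt(s):
    q=s["tool_rot"]; return R.from_quat([q[1],q[2],q[3],q[0]])
def rel(target,yaw,s=None):
    """shift in tool axes (cm) and rotvec to a tool-down pose whose tool y axis has the world angle yaw (mod pi)"""
    s=s or state(); r=Rt(s); t=r.inv().apply(np.array(target)-s["tool_pos"])*100
    best=None
    for k in (0,np.pi):
        a=yaw+k; y=np.array([np.cos(a),np.sin(a),0]); z=np.array([0,0,-1.]); x=np.cross(y,z)
        rv=(r.inv()*R.from_matrix(np.stack([x,y,z],1))).as_rotvec()
        if best is None or np.linalg.norm(rv)<np.linalg.norm(best): best=rv
    return t.round(2),best.round(4)
E
python3 - <<'E'
from h import *
s=state(); print(s)
for n in ("scene","top"):
    f=grab_frame(n); np.savez(n+".npz",**f); cv2.imwrite(f"pics/{n}.png",f["pixels"])
    print(n,f["fx"],f["cx"],f["cy"],np.array(f["rvec"]).ravel(),np.array(f["tvec"]).ravel())
E
```

```text
{'time': 0.0, 'joint_pos': array([-1.30000330e+00,  5.33865381e-02,  1.61427648e+00, -1.38385770e-05,
        1.47599611e+00, -1.18981184e-01]), 'joint_vel': array([-6.36508889e-04,  2.58006129e-03, -2.20997947e-03, -5.66116961e-04,
        9.65069863e-04,  6.81829133e-06]), 'joint_efforts': array([-2.14123042e-04, -3.93693602e+01, -3.70172632e+01, -2.65022763e-04,
        6.94878850e-03,  1.24062151e-05]), 'tool_pos': array([ 0.23732172, -0.57749549,  0.21685511]), 'tool_rot': array([-1.02973845e-03,  9.81068887e-01,  1.93656324e-01, -8.52211391e-05]), 'contact_force': array([-0.24373897, -0.1807061 , -0.38262845]), 'ft_torque': array([-0.02829173,  0.00480841,  0.00824757]), 'grasp_force': 0.0, 'gripper_width': 0.9995708116535494}
scene 580.6574554476388 322.2324499648753 238.71841220343364 [ 0.64628595  2.52264912 -1.30141222] [ 0.48686829 -0.07071611  1.82482832]
top 563.2414484869745 318.50784995700155 246.53887474367693 [ 2.16054149 -2.19018627  0.11512471] [-0.03048906  0.51877692  1.6843818 ]
```

View pics/top.png

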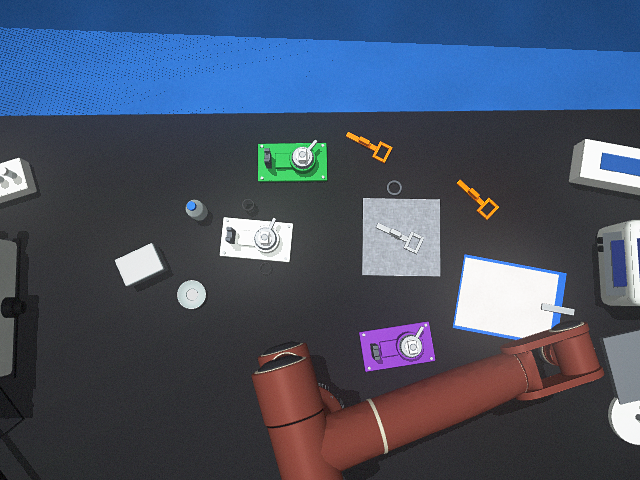

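View pics/scene.png

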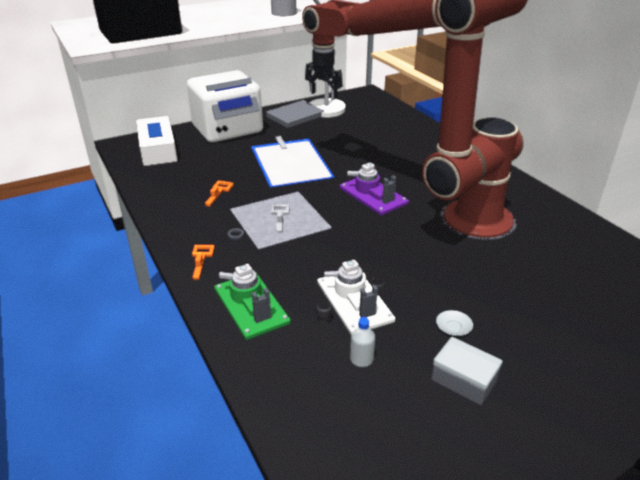

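The top view shows the white housing with its barrel at (266,238) and its post at (231,235). The steel holder lies on the mat with its window at (414,243) and its tail end at (378,224). The eyepiece is at (248,205) and the dust cap at (267,268).

Run:
```python
from h import *
f=np.load("top.npz"); W=cloud(f); im=f["pixels"].astype(int)
def pt(u,v,r=1): return np.nanmedian(W[v-r:v+r+1,u-r:u+r+1].reshape(-1,3),0).round(4)
for n,u,v in [("barrel",266,238),("post",231,235),("win",414,243),("tail",379,225),("lugtip",273,222),("mat",370,270),("eye",248,205),("cap",267,268)]: print(n,pt(u,v))
# holder: bright pixels on mat
m=np.zeros((480,640),bool); m[200:274,365:438]=1
g=im.min(-1); print(np.percentile(g[m],[10,50,90,97]))
h=m&(W[...,2]>0.010)
P=W[h]; print(h.sum(),P[:,2].max())
c,(w,l),a=cv2.minAreaRect(P[:,:2].astype(np.float32)); print("holder rect",c,w,l,a)
fin=m&(W[...,2]>0.028); Q=W[fin]; print("fin",Q.mean(0),fin.sum(),cv2.minAreaRect(Q[:,:2].astype(np.float32)))
# base plate of housing
b=np.zeros_like(m); b[205:270,210:300]=1
b&=(im.min(-1)>150)&(abs(W[...,2]-0.015)<0.006); c=cv2.minAreaRect(W[b][:,:2].astype(np.float32)); print("plate",c, b.sum())
t=np.zeros_like(m); t[215:262,245:292]=1
hd=t&(W[...,2]>0.095); print("head",W[hd].mean(0),hd.sum(),cv2.minAreaRect(W[hd][:,:2].astype(np.float32)))
lr=t&(abs(W[...,2]-0.075)<0.006); print("ring",lr.sum());
```

```text
barrel [0.5378 0.1152 0.1015]
post [0.5498 0.2189 0.0818]
win [ 0.5274 -0.3319  0.0072]
tail [ 0.5834 -0.2245  0.0139]
lugtip [0.5883 0.0963 0.0744]
mat [ 0.4462 -0.1946  0.0043]
eye [ 6.544e-01  1.788e-01 -5.000e-04]
cap [0.4566 0.1211 0.0022]
[170. 180. 191. 226.]
677 0.044078420323151964
holder rect (0.5480595231056213, -0.29176604747772217) 0.2229434996843338 0.22589601576328278 89.2032699584961
fin [ 0.55785061 -0.27057627  0.03706308] 55 ((0.5580343008041382, -0.2699551284313202), (0.0335271842777729, 0.014781251549720764), 61.56980514526367)
plate ((0.5447439551353455, 0.15349236130714417), (0.2141748070716858, 0.11930997669696808), 83.91442108154297) 1449
head [0.54113027 0.12082501 0.10249727] 99 ((0.5412929058074951, 0.12098754197359085), (0.02374217100441456, 0.03569897636771202), 85.36653137207031)
ring 214
```

Run:
```python
from h import *
print(rel([0.558,-0.270,0.16],np.radians(-28.4)))
```

```text
(array([ 41.34, -16.25,   5.74]), array([-0.0017, -0.0008, -0.6853]))
```

Emit:
send_rows([
  {"translation": [5,-2,0.7],"delta_rot": [0,0,-0.09],"jaw": 8.5},
  {"translation": [10,-4,1.4],"delta_rot": [0,0,-0.17],"jaw": 8.5},
  {"translation": [15,-6,2.1],"delta_rot": [0,0,-0.26],"jaw": 8.5},
  {"translation": [20,-8,2.8],"delta_rot": [0,0,-0.34],"jaw": 8.5},
  {"translation": [25,-10,3.5],"delta_rot": [0,0,-0.43],"jaw": 8.5},
  {"translation": [30,-12,4.2],"delta_rot": [0,0,-0.51],"jaw": 8.5},
  {"translation": [35,-14,5],"delta_rot": [0,0,-0.6],"jaw": 8.5},
  {"translation": [39,-15.5,5.5],"delta_rot": [0,0,-0.65],"jaw": 8.5},
])

```text
time: 0.9
tool_pos: [0.5234, -0.3005, 0.1653]
tool_rot: [-0.0, 0.867, 0.498, -0.0]
contact_force: [0.3, 0.2, -0.2]
gripper_width: 0.994
grasp_force: 0.0
```

Emit:
send_rows([
  {"translation": [2.3,-0.75,0.24],"delta_rot": [0,0,-0.035],"jaw": 4},
  {"translation": [2.3,-0.75,0.24],"delta_rot": [0,0,-0.035],"jaw": 4},
  {"translation": [2.3,-0.75,0.24],"delta_rot": [0,0,-0.035],"jaw": 4},
  {"translation": [2.3,-0.75,0.24],"delta_rot": [0,0,-0.035],"jaw": 4},
  {"translation": [2.3,-0.75,0.24],"delta_rot": [0,0,-0.035],"jaw": 4},
  {"translation": [2.3,-0.75,0.24],"delta_rot": [0,0,-0.035],"jaw": 4},
  {"translation": [2.3,-0.75,0.24],"delta_rot": [0,0,-0.035],"jaw": 4},
  {"translation": [2.3,-0.75,0.24],"delta_rot": [0,0,-0.035],"jaw": 4},
])

```text
time: 1.7
tool_pos: [0.5276, -0.2792, 0.1637]
tool_rot: [0.0, 0.859, 0.512, 0.0]
contact_force: [0.1, -0.1, -0.1]
gripper_width: 0.468
grasp_force: 0.0
```

Run:
```python
from h import *
s=state(); print(s["time"],s["tool_pos"],s["joint_pos"].round(3))
f=grab_frame("wrist"); np.savez("w1.npz",**f); cv2.imwrite("pics/w1.png",f["pixels"])
W=cloud(f); z=W[...,2]
C=-cv2.Rodrigues(f["rvec"])[0].T@np.ravel(f["tvec"]); print("cam",C, Rt(s).inv().apply(C-s["tool_pos"]))
d=np.linalg.norm(W[...,:2]-[0.558,-0.27],axis=-1)
fin=(d<0.05)&(z>0.03)&(z<0.042); Q=W[fin]; print(fin.sum(),Q.mean(0),cv2.minAreaRect(Q[:,:2].astype(np.float32)),np.median(Q[:,2]))
```

```text
1.7 [ 0.52757757 -0.2791755   0.16374903] [-0.611  0.026  1.733  0.     1.383 -0.115]
cam [ 0.56545007 -0.20920323  0.31862157] [ 7.95618416e-02 -2.78357957e-05 -1.54873702e-01]
971 [ 0.55917573 -0.27158741  0.03593926] ((0.5588918924331665, -0.2721630036830902), (0.033992163836956024, 0.013573987409472466), 63.43805694580078) 0.03604072157611117
```

View pics/w1.png

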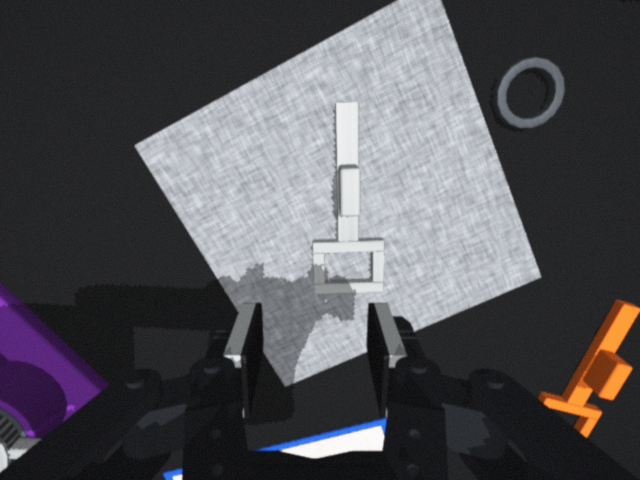

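The wrist view shows the steel holder with its fin at about (348,190) and its window at (348,266), tail pointing up. Next I'll take its axis more precisely.

Run:
```python
from h import *
f=np.load("w1.npz"); W=cloud(f); z=W[...,2]
im=f["pixels"].astype(int).min(-1)
roi=np.zeros(z.shape,bool); roi[95:300,300:400]=1
m=roi&(z>0.0095)&(z<0.045); P=W[m]
fin=np.array([0.559,-0.272])
a=np.radians(63)
for it in range(3):
    u=np.array([np.cos(a),np.sin(a)]); n=np.array([-u[1],u[0]])
    L=(P[:,:2]-fin)@u; X=(P[:,:2]-fin)@n
    t=(L>-28)&(abs(X)<0.012)&(L>-0.03)
    bins=np.arange(-0.03,0.06,0.006); c=[]
    for b in bins:
        k=t&(L>=b)&(L<b+0.006)
        if k.sum()>20: c.append((b+0.003,(X[k].min()+X[k].max())/2,np.ptp(X[k])))
    c=np.array(c); s,o=np.polyfit(c[:,0],c[:,1],1); a+=s
    print(np.degrees(a),o)
print("L ext",np.percentile(L,[0.3,99.7]),"X head",np.percentile(X[L<-0.05],[1,99]))
aa=np.degrees(a)-90; print(rel([0.559,-0.272,0.10],np.radians(aa)))
s=state(); print(s["tool_pos"])
```

```text
63.25816936334696 8.966672917100776e-05
63.25993698524014 9.247484274180825e-05
63.25995057680967 9.249495119554223e-05
L ext [-0.08683064  0.05908072] X head [-0.02825294  0.02705842]
(array([2.12, 2.42, 6.37]), array([ 0.0001,  0.    , -0.0298]))
[ 0.52761041 -0.27906643  0.16370636]
```

Emit:
send_rows([
  {"translation": [2.1,2.4,3],"delta_rot": [0,0,-0.03],"jaw": 4},
  {"translation": [2.1,2.4,7],"delta_rot": [0,0,-0.03],"jaw": 4},
  {"translation": [2.1,2.4,10],"delta_rot": [0,0,-0.03],"jaw": 4},
  {"translation": [2.1,2.4,12],"delta_rot": [0,0,-0.03],"jaw": 4},
  {"translation": [2.1,2.4,13],"delta_rot": [0,0,-0.03],"jaw": 4},
  {"translation": [2.1,2.4,13],"delta_rot": [0,0,-0.03],"jaw": 4},
  {"translation": [2.1,2.4,13],"delta_rot": [0,0,-0.03],"jaw": 4},
  {"translation": [2.1,2.4,13],"delta_rot": [0,0,-0.03],"jaw": 4},
])

```text
time: 2.55
tool_pos: [0.5601, -0.2725, 0.0357]
tool_rot: [0.002, 0.851, 0.525, 0.001]
contact_force: [-0.1, -0.1, 0.8]
gripper_width: 0.466
grasp_force: 0.0
```

Emit:
send_rows([
  {"translation": [0,0,0],"delta_rot": [0,0,0],"jaw": 3},
  {"translation": [0,0,0],"delta_rot": [0,0,0],"jaw": 2},
  {"translation": [0,0,0],"delta_rot": [0,0,0],"jaw": 1.2},
  {"translation": [0,0,0],"delta_rot": [0,0,0],"jaw": 0.5},
  {"translation": [0,0,0],"delta_rot": [0,0,0],"jaw": 0.5},
  {"translation": [0,0,0],"delta_rot": [0,0,0],"jaw": 0.5},
  {"translation": [0,0,0],"delta_rot": [0,0,0],"jaw": 0.5},
  {"translation": [0,0,0],"delta_rot": [0,0,0],"jaw": 0.5},
])

```text
time: 3.35
tool_pos: [0.5588, -0.2717, 0.0336]
tool_rot: [-0.0, 0.851, 0.525, -0.0]
contact_force: [0.4, 0.3, -0.0]
gripper_width: 0.053
grasp_force: 0.0
```

Run:
```python
from h import *
s=state(); print(s["time"],s["tool_pos"],s["contact_force"],s["gripper_width"]*85,s["grasp_force"], s["joint_pos"].round(3))
y=Rt(s).as_matrix()[:,1]; print(np.degrees(np.arctan2(y[1],y[0])))
```

```text
3.35 [ 0.55882564 -0.2716993   0.03359611] [ 0.4177083   0.27020495 -0.03926304] 4.4927930344830225 0.0 [-0.572  0.222  1.753 -0.     1.167 -0.106]
-26.698103181077183
```

Run:
```python
from h import *
f=grab_frame("wrist"); np.savez("w2.npz",**f); g=grab_frame("top")["pixels"][190:290,340:450]
a=f["pixels"]; b=cv2.resize(g,(352,320)); o=np.zeros((480,800,3),np.uint8); o[:,:448]=a[:,96:544]; o[:320,448:]=b
cv2.imwrite("pics/w2.png",o)
```

```text
(no output)
```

View pics/w2.png

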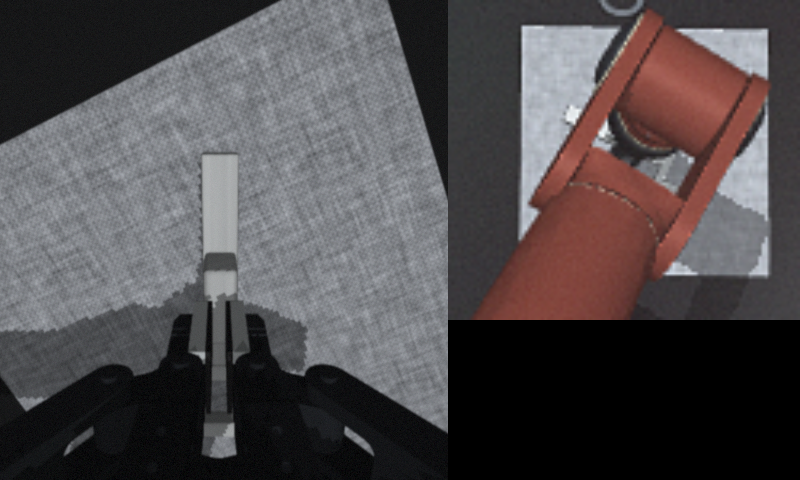

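Run:
```python
from h import *
f=np.load("w2.npz"); W=cloud(f); s=state(); r=Rt(s)
T=r.inv().apply((W-s["tool_pos"]).reshape(-1,3)).reshape(W.shape)*1000
for v in (200,260,275,290,305,320,340,360):
    print(v,[ (u+96,*T[v,u+96].round(0)) for u in (197,213,219,226,240)])
print(s["tool_pos"])
```

```text
200 [(293, np.float64(38.0), np.float64(-10.0), np.float64(30.0)), (309, np.float64(40.0), np.float64(-2.0), np.float64(20.0)), (315, np.float64(40.0), np.float64(0.0), np.float64(20.0)), (322, np.float64(40.0), np.float64(3.0), np.float64(21.0)), (336, np.float64(38.0), np.float64(10.0), np.float64(31.0))]
260 [(293, np.float64(9.0), np.float64(-10.0), np.float64(30.0)), (309, np.float64(17.0), np.float64(-2.0), np.float64(10.0)), (315, np.float64(17.0), np.float64(0.0), np.float64(9.0)), (322, np.float64(17.0), np.float64(3.0), np.float64(9.0)), (336, np.float64(9.0), np.float64(10.0), np.float64(31.0))]
275 [(293, np.float64(1.0), np.float64(-10.0), np.float64(31.0)), (309, np.float64(15.0), np.float64(-2.0), np.float64(-2.0)), (315, np.float64(15.0), np.float64(0.0), np.float64(-2.0)), (322, np.float64(15.0), np.float64(3.0), np.float64(-3.0)), (336, np.float64(1.0), np.float64(10.0), np.float64(31.0))]
290 [(293, np.float64(-7.0), np.float64(-11.0), np.float64(30.0)), (309, np.float64(8.0), np.float64(-2.0), np.float64(-3.0)), (315, np.float64(8.0), np.float64(0.0), np.float64(-
[... 705 characters left out ...]
), np.float64(7.0), np.float64(-31.0))]
340 [(293, np.float64(10.0), np.float64(-7.0), np.float64(-43.0)), (309, np.float64(-14.0), np.float64(-2.0), np.float64(-3.0)), (315, np.float64(-14.0), np.float64(0.0), np.float64(-3.0)), (322, np.float64(5.0), np.float64(2.0), np.float64(-34.0)), (336, np.float64(11.0), np.float64(7.0), np.float64(-43.0))]
360 [(293, np.float64(12.0), np.float64(-6.0), np.float64(-55.0)), (309, np.float64(-39.0), np.float64(-3.0), np.float64(19.0)), (315, np.float64(-39.0), np.float64(0.0), np.float64(20.0)), (322, np.float64(-1.0), np.float64(2.0), np.float64(-36.0)), (336, np.float64(11.0), np.float64(6.0), np.float64(-55.0))]
[ 0.55883553 -0.27168773  0.03360219]
```

The depth data puts the pad tips about 16 mm behind the reported TCP, not 14 mm ahead of it. So the jaws closed above the fin. I'll open them and go lower in stages, watching the force.

Emit:
send_rows([
  {"translation": [0,0,0],"delta_rot": [0,0,0],"jaw": 4},
  {"translation": [0,0,0],"delta_rot": [0,0,0],"jaw": 4},
  {"translation": [0,0,0],"delta_rot": [0,0,0],"jaw": 4},
  {"translation": [0,0,0],"delta_rot": [0,0,0],"jaw": 4},
  {"translation": [0,0,0.7],"delta_rot": [0,0,0],"jaw": 4},
  {"translation": [0,0,1.4],"delta_rot": [0,0,0],"jaw": 4},
  {"translation": [0,0,1.8],"delta_rot": [0,0,0],"jaw": 4},
  {"translation": [0,0,1.8],"delta_rot": [0,0,0],"jaw": 4},
])

```text
time: 4.25
tool_pos: [0.5579, -0.2711, 0.0141]
tool_rot: [-0.001, 0.851, 0.525, -0.001]
contact_force: [-0.3, 0.0, -0.5]
gripper_width: 0.469
grasp_force: 0.0
```

Run:
```python
from h import *
f=grab_frame("wrist"); W=cloud(f); s=state(); r=Rt(s)
T=r.inv().apply((W-s["tool_pos"]).reshape(-1,3)).reshape(W.shape)*1000
k=(abs(T[...,0])<13)&(abs(T[...,1])>13)&(abs(T[...,1])<40)&(T[...,2]>-60)&(T[...,2]<10)
print(k.sum(), np.percentile(T[k][:,2],[1,50,95,99,100]), s["contact_force"],s["tool_pos"])
k=(abs(T[...,1])<9)&(T[...,2]>-20)&(T[...,2]<40); 
print("floor",np.nanmedian(W[100:200,100:200,2]))
f2=grab_frame("scene"); V=cloud(f2); d=np.linalg.norm(V[...,:2]-s["tool_pos"][:2],axis=-1)
kk=(d<0.03)&(V[...,2]<0.15); print("scene zs",np.percentile(V[kk][:,2],range(0,101,10)).round(3))
ys,xs=np.where(kk); a=f2["pixels"][max(ys.min()-30,0):ys.max()+30,xs.min()-40:xs.max()+40]; cv2.imwrite("pics/s2.png",cv2.resize(a,None,fx=6,fy=6)[:600,:800])
```

```text
8171 [-59.7639686  -42.62960397 -19.99956194 -15.60252854   9.98879191] [0.74271148 0.59022084 0.79572268] [ 0.55833496 -0.27135641  0.01474436]
floor 0.003047300644048293
scene zs [-0.005  0.     0.008  0.03   0.04   0.074  0.102  0.111  0.123  0.132
  0.145]
```

View pics/s2.png

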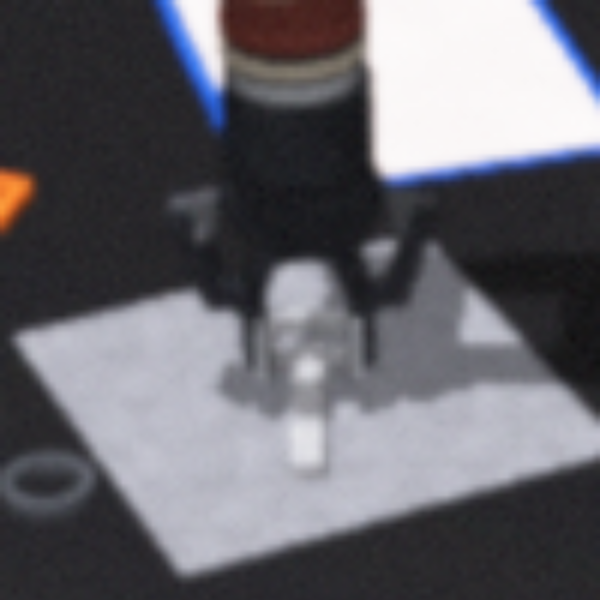

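The scene crop shows the fingers straddling the fin, at about (308,380), and still high. I'll lower 11 mm more and close.

Emit:
send_rows([
  {"translation": [0,0,0.6],"delta_rot": [0,0,0],"jaw": 4},
  {"translation": [0,0,1.1],"delta_rot": [0,0,0],"jaw": 4},
  {"translation": [0,0,1.1],"delta_rot": [0,0,0],"jaw": 3},
  {"translation": [0,0,1.1],"delta_rot": [0,0,0],"jaw": 2},
  {"translation": [0,0,1.1],"delta_rot": [0,0,0],"jaw": 1},
  {"translation": [0,0,1.1],"delta_rot": [0,0,0],"jaw": 0.5},
  {"translation": [0,0,1.1],"delta_rot": [0,0,0],"jaw": 0.5},
  {"translation": [0,0,1.1],"delta_rot": [0,0,0],"jaw": 0.5},
])

```text
time: 5.15
tool_pos: [0.559, -0.2718, 0.0048]
tool_rot: [0.0, 0.851, 0.525, 0.0]
contact_force: [0.2, -0.2, 0.0]
gripper_width: 0.145
grasp_force: 60.8
```

Emit:
send_rows([
  {"translation": [0,0,0],"delta_rot": [0,0,0],"jaw": 0.5},
  {"translation": [0,0,0],"delta_rot": [0,0,0],"jaw": 0.5},
  {"translation": [0,0,-3],"delta_rot": [0,0,0],"jaw": 0.5},
  {"translation": [0,0,-6],"delta_rot": [0,0,0],"jaw": 0.5},
  {"translation": [0,0,-10],"delta_rot": [0,0,0],"jaw": 0.5},
  {"translation": [0,0,-15],"delta_rot": [0,0,0],"jaw": 0.5},
  {"translation": [0,0,-17],"delta_rot": [0,0,0],"jaw": 0.5},
  {"translation": [0,0,-17],"delta_rot": [0,0,0],"jaw": 0.5},
])

```text
time: 5.95
tool_pos: [0.5609, -0.273, 0.1794]
tool_rot: [0.004, 0.851, 0.525, 0.002]
contact_force: [1.1, -1.5, -3.1]
gripper_width: 0.146
grasp_force: 60.6
```

Run:
```python
from h import *
print(rel([0.531,0.017,0.18],np.radians(-5.7)))
```

```text
(array([ 24.56, -15.7 ,  -0.2 ]), array([ 0.0078,  0.0023, -0.3665]))
```

Emit:
send_rows([
  {"translation": [2,-1.3,0],"delta_rot": [0,0,-0.03],"jaw": 0.5},
  {"translation": [5.5,-3.5,0],"delta_rot": [0,0,-0.09],"jaw": 0.5},
  {"translation": [9,-6,0],"delta_rot": [0,0,-0.14],"jaw": 0.5},
  {"translation": [12.5,-8,0],"delta_rot": [0,0,-0.19],"jaw": 0.5},
  {"translation": [16,-10.2,0],"delta_rot": [0,0,-0.24],"jaw": 0.5},
  {"translation": [19.5,-12.5,0],"delta_rot": [0,0,-0.29],"jaw": 0.5},
  {"translation": [22.5,-14.3,0],"delta_rot": [0,0,-0.335],"jaw": 0.5},
  {"translation": [24.5,-15.7,0],"delta_rot": [0,0,-0.366],"jaw": 0.5},
])

```text
time: 6.75
tool_pos: [0.5264, 0.0201, 0.1711]
tool_rot: [-0.002, 0.741, 0.672, -0.002]
contact_force: [-0.2, -0.2, -2.2]
gripper_width: 0.152
grasp_force: 60.5
```

Emit:
send_rows([
  {"translation": [0,0,0],"delta_rot": [0,0,0],"jaw": 0.5},
  {"translation": [0,0,0],"delta_rot": [0,0,0],"jaw": 0.5},
  {"translation": [0,0,0],"delta_rot": [0,0,0],"jaw": 0.5},
  {"translation": [0,0,0],"delta_rot": [0,0,0],"jaw": 0.5},
  {"translation": [0,0,0],"delta_rot": [0,0,0],"jaw": 0.5},
  {"translation": [0,0,0],"delta_rot": [0,0,0],"jaw": 0.5},
  {"translation": [0,0,0],"delta_rot": [0,0,0],"jaw": 0.5},
  {"translation": [0,0,0],"delta_rot": [0,0,0],"jaw": 0.5},
])

```text
time: 7.55
tool_pos: [0.5287, 0.0175, 0.1747]
tool_rot: [0.0, 0.742, 0.671, 0.0]
contact_force: [-0.3, 0.1, -2.5]
gripper_width: 0.141
grasp_force: 60.5
```

Run:
```python
from h import *
s=state(); print(s["time"],s["tool_pos"],s["contact_force"],s["ft_torque"])
y=Rt(s).as_matrix()[:,1]; print(np.degrees(np.arctan2(y[1],y[0])))
f=grab_frame("wrist"); np.savez("w3.npz",**f); cv2.imwrite("pics/w3.png",f["pixels"])
```

```text
7.55 [0.52872954 0.01754107 0.17472295] [-0.33162382  0.13847282 -2.51679426] [ 0.04910614 -0.01284709 -0.04459247]
-5.746418072435284
```

View pics/w3.png

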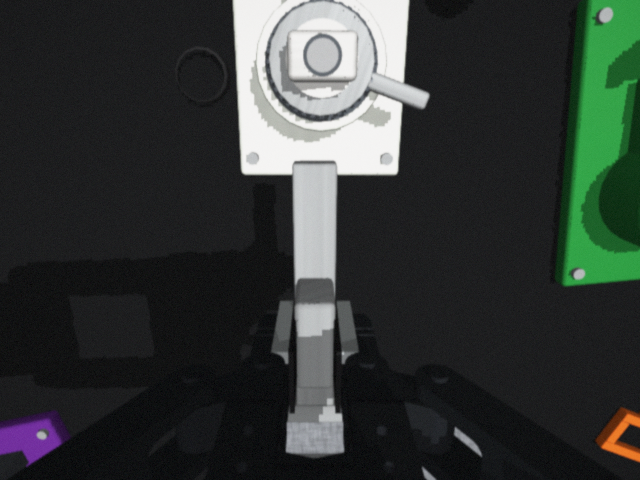

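The wrist view shows the fin held in the jaws, the tail from (315,165) to (315,280), the barrel head at (322,54) and the lug tip at (425,100).

Run:
```python
from h import *
f=np.load("w3.npz"); W=cloud(f); s=state(); r=Rt(s); 
T=r.inv().apply((W-s["tool_pos"]).reshape(-1,3)).reshape(W.shape)*1000
v,u=np.mgrid[0:480,0:640]
g=f["pixels"].min(-1)
box=lambda a,b,c,d:(u>=a)&(u<=b)&(v>=c)&(v<=d)
# head top
k=box(275,370,20,90)&(W[...,2]>0.096)
P=T[k]; rc=cv2.minAreaRect(P[:,:2].astype(np.float32)); print("head (tool mm)",rc,"z",np.median(W[k][:,2]),"box mid",(P[:,:2].max(0)+P[:,:2].min(0))/2, P.mean(0))
# tail top
k=box(285,345,150,275)&(T[...,2]<30)&(T[...,2]>-25); P=T[k]
pl=np.linalg.lstsq(np.c_[P[:,:2],np.ones(len(P))],P[:,2],rcond=None)[0]; print("tail plane",pl, "world z",np.median(W[k][:,2]))
vs=np.unique(v[k])
mid=[]; 
for q in vs[5:-5]:
    X=T[q][k[q]]; mid.append((X[:,0].mean(),(X[:,1].min()+X[:,1].max())/2,np.ptp(X[:,1])))
mid=np.array(mid); p=np.polyfit(mid[:,0],mid[:,1],1); print("tail axis slope,off",p,"width",np.median(mid[:,2]),"end x",np.percentile(P[:,0],[99,99.8,100]))
# base plate near edge, x mid
k=box(225,420,0,180)&(abs(W[...,2]-0.015)<0.006)&(g>150); P=T[k]; print("plate",cv2.minAreaRect(P[:,:2].astype(np.float32)),np.median(W[k][:,2]))
# ring disc
k=box(250,385,0,130)&(abs(W[...,2]-0.077)<0.004); P=W[k]
k2=box(378,435,70,115)&(abs(W[...,2]-0.0755)<0.008); Q=W[k2]
hc=s["tool_pos"]+r.apply(np.array([*rc[0],0])/1000); d=Q[:,:2]-hc[:2]; rr=np.linalg.norm(d,axis=1); a=np.arctan2(d[:,1],d[:,0])
print("axis world",hc,"lug r",rr.min(),rr.max(),"ang",np.degrees(np.median(a[rr>0.045])),"z",np.median(Q[:,2]))
fin=box(290,345,285,300); print("fin T",T[290,315],T[283,315])
```

```text
head (tool mm) ((102.76060485839844, 3.586648941040039), (24.36231803894043, 36.037933349609375), 1.244585633277893) z 0.10113539352650261 box mid [103.01120511   3.55519815] [102.6517415    3.44750136  73.76342766]
tail plane [ 1.44037235e-02  2.86812022e-03 -8.78146974e+00] world z 0.18305638507965877
tail axis slope,off [-0.00438516 -0.08655602] width 15.560612254890437 end x [59.65876856 59.74946801 59.79210906]
plate ((87.3863525390625, 3.5222320556640625), (117.91950988769531, 119.88542938232422), 0.0056507098488509655) 0.014163647633201533
axis world [0.54259594 0.11950396 0.17476711] lug r 0.03329554336343089 0.06599174231438588 ang -25.670859480594938 z 0.07439806956389941
fin T [ 16.31151853   0.02012978 -19.47815275] [ 17.14448027   0.02171507 -15.23873989]
```

Emit:
send_rows([
  {"translation": [2,0.1,0],"delta_rot": [0,0,0.008],"jaw": 0.5},
  {"translation": [5,0.2,0],"delta_rot": [0,0,0.008],"jaw": 0.5},
  {"translation": [8.5,0.3,0],"delta_rot": [0,0,0.008],"jaw": 0.5},
  {"translation": [12,0.4,0],"delta_rot": [0,0,0.008],"jaw": 0.5},
  {"translation": [14.5,0.4,1],"delta_rot": [0,0,0.008],"jaw": 0.5},
  {"translation": [16,0.4,2.5],"delta_rot": [0,0,0.008],"jaw": 0.5},
  {"translation": [16.8,0.39,4],"delta_rot": [0,0,0.008],"jaw": 0.5},
  {"translation": [16.8,0.39,5],"delta_rot": [0,0,0.008],"jaw": 0.5},
])

```text
time: 8.4
tool_pos: [0.5481, 0.1845, 0.122]
tool_rot: [-0.001, 0.744, 0.668, -0.002]
contact_force: [0.0, -0.4, -2.4]
gripper_width: 0.147
grasp_force: 60.5
```

Emit:
send_rows([
  {"translation": [0,0,0],"delta_rot": [0,0,0],"jaw": 0.5},
  {"translation": [0,0,0],"delta_rot": [0,0,0],"jaw": 0.5},
  {"translation": [0,0,0],"delta_rot": [0,0,0],"jaw": 0.5},
  {"translation": [0,0,0],"delta_rot": [0,0,0],"jaw": 0.5},
  {"translation": [0,0,0],"delta_rot": [0,0,0],"jaw": 0.5},
  {"translation": [0,0,0],"delta_rot": [0,0,0],"jaw": 0.5},
  {"translation": [0,0,0],"delta_rot": [0,0,0],"jaw": 0.5},
  {"translation": [0,0,0],"delta_rot": [0,0,0],"jaw": 0.5},
])

```text
time: 9.2
tool_pos: [0.5493, 0.1845, 0.1247]
tool_rot: [0.0, 0.744, 0.668, 0.0]
contact_force: [-0.8, 0.6, -2.4]
gripper_width: 0.144
grasp_force: 60.4
```

Run:
```python
from h import *
s=state(); print(s["time"],s["tool_pos"],s["contact_force"],s["ft_torque"])
M=Rt(s).as_matrix(); y=M[:,1]; print(np.degrees(np.arctan2(y[1],y[0])),M[:,2])
# expected
s0=np.array([0.52872954,0.01754107,0.17472295]); th=np.radians(-5.746418); yy=np.array([np.cos(th),np.sin(th),0]); xx=np.cross(yy,[0,0,-1])
tgt=s0+xx*0.168+yy*0.0039; print("xy target",tgt,"err tool mm",(M.T@(tgt-s["tool_pos"])*1000).round(2))
f=grab_frame("wrist"); np.savez("w4.npz",**f); W=cloud(f); T=Rt(s).inv().apply((W-s["tool_pos"]).reshape(-1,3)).reshape(W.shape)*1000
# cheeks of post: tops
k=(abs(T[...,1])<40)&(T[...,0]>20)&(T[...,0]<75)&(W[...,2]>0.088)&(W[...,2]<0.107); P=T[k]
for q in (P[P[:,1]<0],P[P[:,1]>0]): print(len(q), q.min(0) if len(q) else'', q.max(0) if len(q) else '', q.mean(0) if len(q) else '')
```

```text
9.2 [0.54934362 0.18448653 0.12474195] [-0.79391367  0.56609717 -2.35915583] [ 0.06750654 -0.03697519  0.0018719 ]
-6.1860692588642925 [ 1.35492161e-04  2.68040501e-05 -9.99999990e-01]
xy target [0.54943109 0.18430634 0.17472295] err tool mm [ -0.17   0.11 -49.98]
889 [ 31.64524    -20.47876524  21.68019017] [ 48.01160216 -10.39146929  36.49594168] [ 40.85682858 -15.15672933  24.75888492]
897 [32.41618135 10.43786475 21.48922383] [48.09974492 20.58474183 36.73968006] [41.12356282 15.15550721 24.8690692 ]
```

The post slot is centred in the tool frame at (40, 0) mm, as it should be. Descending.

Emit:
send_rows([
  {"translation": [0,0,0.8],"delta_rot": [0,0,0],"jaw": 0.5},
  {"translation": [0,0,1.5],"delta_rot": [0,0,0],"jaw": 0.5},
  {"translation": [0,0,1.9],"delta_rot": [0,0,0],"jaw": 0.5},
  {"translation": [0,0,2.2],"delta_rot": [0,0,0],"jaw": 0.5},
  {"translation": [0,0,2.5],"delta_rot": [0,0,0],"jaw": 0.5},
  {"translation": [0,0,2.8],"delta_rot": [0,0,0],"jaw": 0.5},
  {"translation": [0,0,2.8],"delta_rot": [0,0,0],"jaw": 0.5},
  {"translation": [0,0,2.8],"delta_rot": [0,0,0],"jaw": 0.5},
])

```text
time: 10.05
tool_pos: [0.5493, 0.1845, 0.0967]
tool_rot: [-0.0, 0.744, 0.668, -0.0]
contact_force: [0.0, 0.3, -2.3]
gripper_width: 0.146
grasp_force: 60.4
```

Emit:
send_rows([
  {"translation": [0,0,0.3],"delta_rot": [0,0,0],"jaw": 0.5},
  {"translation": [0,0,0.5],"delta_rot": [0,0,0],"jaw": 0.5},
  {"translation": [0,0,0.7],"delta_rot": [0,0,0],"jaw": 0.5},
  {"translation": [0,0,0.8],"delta_rot": [0,0,0],"jaw": 0.5},
  {"translation": [0,0,0.9],"delta_rot": [0,0,0],"jaw": 0.5},
  {"translation": [0,0,1.0],"delta_rot": [0,0,0],"jaw": 0.5},
  {"translation": [0,0,1.0],"delta_rot": [0,0,0],"jaw": 0.5},
  {"translation": [0,0,1.0],"delta_rot": [0,0,0],"jaw": 0.5},
])

```text
time: 10.85
tool_pos: [0.5493, 0.1845, 0.0867]
tool_rot: [-0.0, 0.744, 0.668, 0.0]
contact_force: [-0.7, -0.1, -2.4]
gripper_width: 0.145
grasp_force: 60.5
```

Emit:
send_rows([
  {"translation": [0,0,0.05],"delta_rot": [0,0,0],"jaw": 0.5},
  {"translation": [0,0,0.1],"delta_rot": [0,0,0],"jaw": 0.5},
  {"translation": [0,0,0.12],"delta_rot": [0,0,0],"jaw": 0.5},
  {"translation": [0,0,0.12],"delta_rot": [0,0,0],"jaw": 0.5},
  {"translation": [0,0,0.12],"delta_rot": [0,0,0],"jaw": 0.5},
  {"translation": [0,0,0.12],"delta_rot": [0,0,0],"jaw": 0.5},
  {"translation": [0,0,0.12],"delta_rot": [0,0,0],"jaw": 0.5},
  {"translation": [0,0,0.12],"delta_rot": [0,0,0],"jaw": 0.5},
])

```text
time: 11.65
tool_pos: [0.5493, 0.1845, 0.0855]
tool_rot: [0.0, 0.744, 0.668, 0.0]
contact_force: [0.7, -0.4, -2.4]
gripper_width: 0.149
grasp_force: 60.5
```

Emit:
send_rows([
  {"translation": [0,0,0.05],"delta_rot": [0,0,0],"jaw": 0.5},
  {"translation": [0,0,0.05],"delta_rot": [0,0,0],"jaw": 2.5},
  {"translation": [0,0,0.05],"delta_rot": [0,0,0],"jaw": 4},
  {"translation": [0,0,0.05],"delta_rot": [0,0,0],"jaw": 4},
  {"translation": [0,0,0],"delta_rot": [0,0,0],"jaw": 4},
  {"translation": [0,0,-2],"delta_rot": [0,0,0],"jaw": 4},
  {"translation": [0,0,-6],"delta_rot": [0,0,0],"jaw": 4},
  {"translation": [0,0,-9],"delta_rot": [0,0,0],"jaw": 4},
])

```text
time: 12.45
tool_pos: [0.5496, 0.1845, 0.1773]
tool_rot: [0.0, 0.744, 0.668, 0.0]
contact_force: [0.8, 0.4, 0.8]
gripper_width: 0.471
grasp_force: 0.0
```

Run:
```python
from h import *
print(rel([0.5285,0.005,0.18],np.radians(-6.2)))
```

```text
(array([-18.07,  -0.16,  -0.27]), array([ 0.0009, -0.0003,  0.0002]))
```

Run:
```python
from h import *
print(rel([0.6041,0.1165,0.15],np.radians(-25.7)))
f=np.load("w3.npz"); W=cloud(f); s=state()
# tool-frame geometry of gripper from w2 (closed 4.5 mm)
f=np.load("w2.npz"); W=cloud(f); M=cv2.Rodrigues(f["rvec"])[0]
th=np.radians(-26.698); y=np.array([np.cos(th),np.sin(th),0]); x=np.cross(y,[0,0,-1]); R3=np.stack([x,y,[0,0,-1]],1)
T=((W-[0.5588,-0.2717,0.0336])@R3)*1000
k=(abs(T[...,0])<16)&(T[...,2]>-90)&(T[...,2]<-8)
for a in (4,8,12,16,20,25,30,40,50): 
    q=T[k&(abs(abs(T[...,1])-a)<1.5)]; print(a, len(q), q[:,2].max().round(1) if len(q) else '')
```

```text
(array([-6.17,  6.15,  2.74]), array([ 0.0009, -0.0004,  0.3405]))
4 3631 -11.5
8 2081 -15.3
12 1949 -18.3
16 1228 -18.9
20 683 -52.4
25 2298 -55.1
30 2967 -56.2
40 2842 -65.6
50 816 -79.1
```

Emit:
send_rows([
  {"translation": [-1.5,1.5,0],"delta_rot": [0,0,0.07],"jaw": 4},
  {"translation": [-3,3,0],"delta_rot": [0,0,0.15],"jaw": 2},
  {"translation": [-4.5,4.5,1],"delta_rot": [0,0,0.23],"jaw": 0},
  {"translation": [-5.5,5.5,2],"delta_rot": [0,0,0.3],"jaw": 0},
  {"translation": [-6.17,6.15,2.7],"delta_rot": [0,0,0.34],"jaw": 0},
  {"translation": [-6.17,6.15,2.7],"delta_rot": [0,0,0.34],"jaw": 0},
  {"translation": [-6.17,6.15,2.7],"delta_rot": [0,0,0.34],"jaw": 0},
  {"translation": [-6.17,6.15,2.7],"delta_rot": [0,0,0.34],"jaw": 0},
])

```text
time: 13.25
tool_pos: [0.6038, 0.1171, 0.1491]
tool_rot: [0.0, 0.846, 0.533, 0.0]
contact_force: [-0.1, -0.2, 0.6]
gripper_width: -0.002
grasp_force: 0.0
```

```bash
cat > view5.py <<'E'
from h import *
s=state(); r=Rt(s); print(s["time"],s["tool_pos"],s["contact_force"])
f=grab_frame("wrist"); np.savez("w5.npz",**f); cv2.imwrite("pics/w5.png",f["pixels"]); W=cloud(f)
ax=np.array([0.5423,0.1196]); a=np.radians(-6.19); hx=np.array([np.cos(a),np.sin(a)]); hy=np.array([-hx[1],hx[0]])
H=np.stack([(W[...,:2]-ax)@hx,(W[...,:2]-ax)@hy,W[...,2]],-1)*1000
def rep(n,k): 
    P=H[k]; print(n,len(P),P.min(0).round(1) if len(P) else '',P.max(0).round(1) if len(P) else '',np.median(P,0).round(1) if len(P) else '')
rep("tail",(abs(H[...,0])<7)&(H[...,1]>84)&(H[...,1]<123)&(H[...,2]>70)&(H[...,2]<112))
rep("neck",(abs(H[...,0])<7)&(H[...,1]>24)&(H[...,1]<46)&(H[...,2]>70)&(H[...,2]<112))
rep("rimx",(abs(H[...,0]-23)<4)&(abs(H[...,1])<18)&(H[...,2]>70)&(H[...,2]<112))
rep("fin",(abs(H[...,0])<12)&(abs(H[...,1]-65)<25)&(H[...,2]>110)&(H[...,2]<125))
rep("head",(abs(H[...,0])<22)&(abs(H[...,1])<15)&(H[...,2]>97)&(H[...,2]<108))
k=(abs(H[...,2]-75)<5); rr=np.hypot(H[...,0],H[...,1]); k&=(rr>36)&(rr<70)&(H[...,0]>10)&(H[...,1]<20)
P=H[k]; print("lug",len(P),np.degrees(np.median(np.arctan2(P[:,1],P[:,0])))if len(P) else '', rr[k].max() if len(P) else '')
E
python3 view5.py
```

```text
13.25 [0.6038168  0.11714653 0.14910111] [-0.07161105 -0.23907937  0.57050477]
tail 2417 [-7.  84.  71.1] [  7.  123.   95.3] [1.000e-01 1.042e+02 9.310e+01]
neck 1049 [-7.  24.  70.1] [ 7.  46.  94.9] [ 0.7 34.3 93.1]
rimx 976 [ 19.  -18.   70.1] [27.  17.9 95.1] [23.8  1.  93. ]
fin 2394 [ -7.4  47.7 110. ] [  7.4  81.9 118.2] [  1.3  65.7 115.9]
head 2631 [-17.1 -11.5  97. ] [ 18.8  12.4 103.7] [  2.    1.6 101.2]
lug 854 -17.654591181452084 66.1303351834091
```

View pics/w5.png

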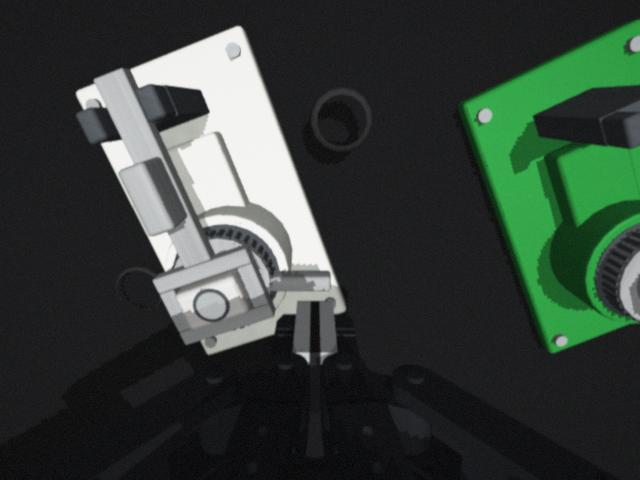

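The holder is seated: its plate top reads 93 mm all over and its tail is in the slot. The lug is at (305,280) and the closed fingers sit on its anticlockwise side. Descending beside the lug.

Emit:
send_rows([
  {"translation": [0.3,0,3],"delta_rot": [0,0,0],"jaw": 0},
  {"translation": [0.3,0,6],"delta_rot": [0,0,0],"jaw": 0},
  {"translation": [0.3,0,7.5],"delta_rot": [0,0,0],"jaw": 0},
  {"translation": [0.3,0,8.5],"delta_rot": [0,0,0],"jaw": 0},
  {"translation": [0.3,0,9.3],"delta_rot": [0,0,0],"jaw": 0},
  {"translation": [0.3,0,10.1],"delta_rot": [0,0,0],"jaw": 0},
  {"translation": [0.3,0,10.1],"delta_rot": [0,0,0],"jaw": 0},
  {"translation": [0.3,0,10.1],"delta_rot": [0,0,0],"jaw": 0},
])

```text
time: 14.1
tool_pos: [0.6056, 0.1192, 0.0481]
tool_rot: [0.0, 0.847, 0.532, 0.0]
contact_force: [0.3, 0.2, 0.3]
gripper_width: 0.001
grasp_force: 0.0
```

```bash
cat > trq.py <<'E'
from h import *
s=state(); r=Rt(s); M=r.as_matrix()
d=s["tool_pos"][:2]-np.array([0.5423,0.1196]); F=s["contact_force"]; m=s["ft_torque"]
print("t",s["time"],"pos",s["tool_pos"].round(4),"r",np.hypot(*d).round(4),"F tool",(M.T@F).round(2),"m world",m.round(3))
print("yaw",np.degrees(np.arctan2(M[1,1],M[0,1])).round(2),"axis in tool mm",(M.T@np.array([-d[0],-d[1],0])*1000).round(1),
 "torque rxF",(d[0]*F[1]-d[1]*F[0]).round(3),"+mz",(d[0]*F[1]-d[1]*F[0]+m[2]).round(3))
E
python3 trq.py
python3 - <<'E'
from h import *
s=state(); r=Rt(s); f=grab_frame("wrist"); W=cloud(f); T=r.inv().apply((W-s["tool_pos"]).reshape(-1,3)).reshape(W.shape)*1000
k=(abs(W[...,2]-0.0745)<0.005)&(T[...,1]>-18)&(T[...,1]<20)&(T[...,0]<5)&(T[...,0]>-45); P=T[k]
print(len(P), P.min(0) if len(P) else '',P.max(0) if len(P) else '')
E
```

```text
t 14.1 pos [0.6056 0.1192 0.0481] r 0.0633 F tool [ 0.31  0.15 -0.26] m world [ 0.054 -0.     0.009]
yaw -25.67 axis in tool mm [-27.1 -57.2  -0.1] torque rxF 0.014 +mz 0.023
1 [  4.98993993  12.72049425 -27.08378093] [  4.98993993  12.72049425 -27.08378093]
```

Emit:
send_rows([
  {"translation": [-0.3,0,0],"delta_rot": [0,0,0],"jaw": 0},
  {"translation": [-0.6,0,0],"delta_rot": [0,0,0],"jaw": 0},
  {"translation": [-0.75,0,0],"delta_rot": [0,0,0],"jaw": 0},
  {"translation": [-0.85,0,0],"delta_rot": [0,0,0],"jaw": 0},
  {"translation": [-0.95,0,0],"delta_rot": [0,0,0],"jaw": 0},
  {"translation": [-1.05,0,0],"delta_rot": [0,0,0],"jaw": 0},
  {"translation": [-1.1,0,0],"delta_rot": [0,0,0],"jaw": 0},
  {"translation": [-1.1,0,0],"delta_rot": [0,0,0],"jaw": 0},
])

```text
time: 14.95
tool_pos: [0.6005, 0.1094, 0.0475]
tool_rot: [0.0, 0.847, 0.532, 0.0]
contact_force: [1.2, 1.0, 0.6]
gripper_width: 0.001
grasp_force: 0.5
```

```bash
python3 trq.py
```

```text
t 14.95 pos [0.6005 0.1094 0.0475] r 0.0591 F tool [ 1.43  0.7  -0.63] m world [ 0.116 -0.105 -0.014]
yaw -25.67 axis in tool mm [-16.  -56.9  -0. ] torque rxF 0.07 +mz 0.056
```

Emit:
send_rows([
  {"translation": [-0.086,0.023,0],"delta_rot": [0,0,0.015],"jaw": 0},
  {"translation": [-0.172,0.045,0],"delta_rot": [0,0,0.03],"jaw": 0},
  {"translation": [-0.258,0.066,0],"delta_rot": [0,0,0.045],"jaw": 0},
  {"translation": [-0.345,0.086,0],"delta_rot": [0,0,0.06],"jaw": 0},
  {"translation": [-0.432,0.104,0],"delta_rot": [0,0,0.075],"jaw": 0},
  {"translation": [-0.519,0.121,0],"delta_rot": [0,0,0.09],"jaw": 0},
  {"translation": [-0.606,0.136,0],"delta_rot": [0,0,0.105],"jaw": 0},
  {"translation": [-0.694,0.15,0],"delta_rot": [0,0,0.12],"jaw": 0},
])

```text
time: 15.75
tool_pos: [0.5987, 0.1024, 0.0475]
tool_rot: [-0.0, 0.877, 0.48, 0.0]
contact_force: [1.0, 3.4, 0.2]
gripper_width: -0.003
grasp_force: 1.3
```

```bash
python3 trq.py
```

```text
t 15.75 pos [0.5987 0.1024 0.0475] r 0.059 F tool [ 3.44 -0.99 -0.16] m world [ 0.378 -0.194 -0.011]
yaw -32.62 axis in tool mm [-15.9 -56.8  -0. ] torque rxF 0.211 +mz 0.201
```

Emit:
send_rows([
  {"translation": [-0.172,0.045,0],"delta_rot": [0,0,0.03],"jaw": 0},
  {"translation": [-0.345,0.086,0],"delta_rot": [0,0,0.06],"jaw": 0},
  {"translation": [-0.519,0.121,0],"delta_rot": [0,0,0.09],"jaw": 0},
  {"translation": [-0.694,0.15,0],"delta_rot": [0,0,0.12],"jaw": 0},
  {"translation": [-0.87,0.175,0],"delta_rot": [0,0,0.15],"jaw": 0},
  {"translation": [-1.046,0.194,0],"delta_rot": [0,0,0.18],"jaw": 0},
  {"translation": [-1.223,0.208,0],"delta_rot": [0,0,0.21],"jaw": 0},
  {"translation": [-1.401,0.217,0],"delta_rot": [0,0,0.24],"jaw": 0},
])

```text
time: 16.55
tool_pos: [0.5928, 0.0894, 0.0474]
tool_rot: [-0.0, 0.929, 0.371, -0.0]
contact_force: [0.5, 3.4, -0.4]
gripper_width: -0.004
grasp_force: 1.2
```

```bash
python3 trq.py
```

```text
t 16.55 pos [0.5928 0.0894 0.0474] r 0.0588 F tool [ 2.75 -2.12  0.44] m world [ 0.529 -0.047 -0.021]
yaw -46.44 axis in tool mm [-15.8 -56.7   0. ] torque rxF 0.19 +mz 0.169
```

Emit:
send_rows([
  {"translation": [-0.115,0.031,0],"delta_rot": [0,0,0.02],"jaw": 0},
  {"translation": [-0.229,0.059,0],"delta_rot": [0,0,0.04],"jaw": 0},
  {"translation": [-0.345,0.086,0],"delta_rot": [0,0,0.06],"jaw": 0},
  {"translation": [-0.461,0.11,0],"delta_rot": [0,0,0.08],"jaw": 0},
  {"translation": [-0.461,0.11,0],"delta_rot": [0,0,0.08],"jaw": 0},
  {"translation": [-0.461,0.11,0],"delta_rot": [0,0,0.08],"jaw": 0},
  {"translation": [-0.461,0.11,0],"delta_rot": [0,0,0.08],"jaw": 0},
  {"translation": [-0.461,0.11,0],"delta_rot": [0,0,0.08],"jaw": 0},
])

```text
time: 17.35
tool_pos: [0.5904, 0.0852, 0.0474]
tool_rot: [0.0, 0.942, 0.335, -0.0]
contact_force: [0.5, 0.5, -0.1]
gripper_width: 0.0
grasp_force: 0.6
```

```bash
python3 trq.py
```

```text
t 17.35 pos [0.5904 0.0852 0.0474] r 0.0591 F tool [ 0.73 -0.11  0.05] m world [ 0.227 -0.113 -0.024]
yaw -50.87 axis in tool mm [-15.6 -57.   -0. ] torque rxF 0.043 +mz 0.019
```

Emit:
send_rows([
  {"translation": [-0.014,0.004,0],"delta_rot": [0,0,0.0025],"jaw": 0},
  {"translation": [-0.029,0.008,0],"delta_rot": [0,0,0.005],"jaw": 0},
  {"translation": [-0.043,0.012,0],"delta_rot": [0,0,0.0075],"jaw": 0},
  {"translation": [-0.057,0.016,0],"delta_rot": [0,0,0.01],"jaw": 0},
  {"translation": [-0.071,0.02,0],"delta_rot": [0,0,0.0125],"jaw": 0},
  {"translation": [-0.086,0.023,0],"delta_rot": [0,0,0.015],"jaw": 0},
  {"translation": [-0.1,0.027,0],"delta_rot": [0,0,0.0175],"jaw": 0},
  {"translation": [-0.114,0.031,0],"delta_rot": [0,0,0.02],"jaw": 0},
])

```text
time: 18.15
tool_pos: [0.5898, 0.0845, 0.0475]
tool_rot: [0.0, 0.946, 0.325, 0.0]
contact_force: [1.2, 2.6, 0.1]
gripper_width: -0.001
grasp_force: 1.2
```

```bash
python3 trq.py
```

```text
t 18.15 pos [0.5898 0.0845 0.0475] r 0.0591 F tool [ 2.54 -1.37 -0.11] m world [ 0.341 -0.265 -0.018]
yaw -52.04 axis in tool mm [-15.9 -56.9  -0. ] torque rxF 0.166 +mz 0.148
```

Emit:
send_rows([
  {"translation": [-0.014,0.004,0],"delta_rot": [0,0,0.0025],"jaw": 0},
  {"translation": [-0.029,0.008,0],"delta_rot": [0,0,0.005],"jaw": 0},
  {"translation": [-0.043,0.012,0],"delta_rot": [0,0,0.0075],"jaw": 0},
  {"translation": [-0.057,0.016,0],"delta_rot": [0,0,0.01],"jaw": 0},
  {"translation": [-0.071,0.02,0],"delta_rot": [0,0,0.0125],"jaw": 0},
  {"translation": [-0.086,0.023,0],"delta_rot": [0,0,0.015],"jaw": 0},
  {"translation": [-0.1,0.027,0],"delta_rot": [0,0,0.0175],"jaw": 0},
  {"translation": [-0.114,0.031,0],"delta_rot": [0,0,0.02],"jaw": 0},
])

```text
time: 18.95
tool_pos: [0.5891, 0.0835, 0.0475]
tool_rot: [0.0, 0.949, 0.316, 0.0]
contact_force: [2.2, 1.6, 0.9]
gripper_width: 0.0
grasp_force: 1.2
```

Emit:
send_rows([
  {"translation": [-0.014,0.004,0],"delta_rot": [0,0,0.0025],"jaw": 0},
  {"translation": [-0.029,0.008,0],"delta_rot": [0,0,0.005],"jaw": 0},
  {"translation": [-0.043,0.012,0],"delta_rot": [0,0,0.0075],"jaw": 0},
  {"translation": [-0.057,0.016,0],"delta_rot": [0,0,0.01],"jaw": 0},
  {"translation": [-0.071,0.02,0],"delta_rot": [0,0,0.0125],"jaw": 0},
  {"translation": [-0.086,0.023,0],"delta_rot": [0,0,0.015],"jaw": 0},
  {"translation": [-0.1,0.027,0],"delta_rot": [0,0,0.0175],"jaw": 0},
  {"translation": [-0.114,0.031,0],"delta_rot": [0,0,0.02],"jaw": 0},
])

```text
time: 19.75
tool_pos: [0.5883, 0.0826, 0.0474]
tool_rot: [0.0, 0.952, 0.306, -0.0]
contact_force: [1.2, 2.1, 0.5]
gripper_width: 0.001
grasp_force: 1.2
```

Emit:
send_rows([
  {"translation": [-0.014,0.004,0],"delta_rot": [0,0,0.0025],"jaw": 0},
  {"translation": [-0.029,0.008,0],"delta_rot": [0,0,0.005],"jaw": 0},
  {"translation": [-0.043,0.012,0],"delta_rot": [0,0,0.0075],"jaw": 0},
  {"translation": [-0.057,0.016,0],"delta_rot": [0,0,0.01],"jaw": 0},
  {"translation": [-0.071,0.02,0],"delta_rot": [0,0,0.0125],"jaw": 0},
  {"translation": [-0.086,0.023,0],"delta_rot": [0,0,0.015],"jaw": 0},
  {"translation": [-0.1,0.027,0],"delta_rot": [0,0,0.0175],"jaw": 0},
  {"translation": [-0.114,0.031,0],"delta_rot": [0,0,0.02],"jaw": 0},
])

```text
time: 20.55
tool_pos: [0.5875, 0.0817, 0.0474]
tool_rot: [-0.0, 0.955, 0.297, -0.0]
contact_force: [2.4, 1.2, -0.4]
gripper_width: 0.0
grasp_force: 1.2
```

Emit:
send_rows([
  {"translation": [-0.014,0.004,0],"delta_rot": [0,0,0.0025],"jaw": 0},
  {"translation": [-0.029,0.008,0],"delta_rot": [0,0,0.005],"jaw": 0},
  {"translation": [-0.043,0.012,0],"delta_rot": [0,0,0.0075],"jaw": 0},
  {"translation": [-0.057,0.016,0],"delta_rot": [0,0,0.01],"jaw": 0},
  {"translation": [-0.071,0.02,0],"delta_rot": [0,0,0.0125],"jaw": 0},
  {"translation": [-0.086,0.023,0],"delta_rot": [0,0,0.015],"jaw": 0},
  {"translation": [-0.1,0.027,0],"delta_rot": [0,0,0.0175],"jaw": 0},
  {"translation": [-0.114,0.031,0],"delta_rot": [0,0,0.02],"jaw": 0},
])

```text
time: 21.35
tool_pos: [0.5868, 0.0808, 0.0475]
tool_rot: [-0.0, 0.958, 0.287, 0.0]
contact_force: [1.7, 0.8, -1.1]
gripper_width: 0.001
grasp_force: 1.2
```

Emit:
send_rows([
  {"translation": [-0.014,0.004,0],"delta_rot": [0,0,0.0025],"jaw": 0},
  {"translation": [-0.029,0.008,0],"delta_rot": [0,0,0.005],"jaw": 0},
  {"translation": [-0.043,0.012,0],"delta_rot": [0,0,0.0075],"jaw": 0},
  {"translation": [-0.057,0.016,0],"delta_rot": [0,0,0.01],"jaw": 0},
  {"translation": [-0.071,0.02,0],"delta_rot": [0,0,0.0125],"jaw": 0},
  {"translation": [-0.086,0.023,0],"delta_rot": [0,0,0.015],"jaw": 0},
  {"translation": [-0.1,0.027,0],"delta_rot": [0,0,0.0175],"jaw": 0},
  {"translation": [-0.114,0.031,0],"delta_rot": [0,0,0.02],"jaw": 0},
])

```text
time: 22.15
tool_pos: [0.586, 0.0799, 0.0474]
tool_rot: [-0.0, 0.961, 0.278, -0.0]
contact_force: [1.2, 2.6, 0.4]
gripper_width: 0.003
grasp_force: 1.2
```

Emit:
send_rows([
  {"translation": [-0.014,0.004,0],"delta_rot": [0,0,0.0025],"jaw": 0},
  {"translation": [-0.029,0.008,0],"delta_rot": [0,0,0.005],"jaw": 0},
  {"translation": [-0.043,0.012,0],"delta_rot": [0,0,0.0075],"jaw": 0},
  {"translation": [-0.057,0.016,0],"delta_rot": [0,0,0.01],"jaw": 0},
  {"translation": [-0.071,0.02,0],"delta_rot": [0,0,0.0125],"jaw": 0},
  {"translation": [-0.086,0.023,0],"delta_rot": [0,0,0.015],"jaw": 0},
  {"translation": [-0.1,0.027,0],"delta_rot": [0,0,0.0175],"jaw": 0},
  {"translation": [-0.114,0.031,0],"delta_rot": [0,0,0.02],"jaw": 0},
])

```text
time: 22.95
tool_pos: [0.5852, 0.0791, 0.0474]
tool_rot: [-0.0, 0.963, 0.268, -0.0]
contact_force: [2.1, 1.7, 1.2]
gripper_width: -0.0
grasp_force: 1.2
```

Emit:
send_rows([
  {"translation": [-0.014,0.004,0],"delta_rot": [0,0,0.0025],"jaw": 0},
  {"translation": [-0.029,0.008,0],"delta_rot": [0,0,0.005],"jaw": 0},
  {"translation": [-0.043,0.012,0],"delta_rot": [0,0,0.0075],"jaw": 0},
  {"translation": [-0.057,0.016,0],"delta_rot": [0,0,0.01],"jaw": 0},
  {"translation": [-0.071,0.02,0],"delta_rot": [0,0,0.0125],"jaw": 0},
  {"translation": [-0.086,0.023,0],"delta_rot": [0,0,0.015],"jaw": 0},
  {"translation": [-0.1,0.027,0],"delta_rot": [0,0,0.0175],"jaw": 0},
  {"translation": [-0.114,0.031,0],"delta_rot": [0,0,0.02],"jaw": 0},
])

```text
time: 23.75
tool_pos: [0.5844, 0.0782, 0.0474]
tool_rot: [-0.0, 0.966, 0.258, 0.0]
contact_force: [1.4, 2.7, -0.0]
gripper_width: -0.003
grasp_force: 1.4
```

Emit:
send_rows([
  {"translation": [-0.014,0.004,0],"delta_rot": [0,0,0.0025],"jaw": 0},
  {"translation": [-0.029,0.008,0],"delta_rot": [0,0,0.005],"jaw": 0},
  {"translation": [-0.043,0.012,0],"delta_rot": [0,0,0.0075],"jaw": 0},
  {"translation": [-0.057,0.016,0],"delta_rot": [0,0,0.01],"jaw": 0},
  {"translation": [-0.071,0.02,0],"delta_rot": [0,0,0.0125],"jaw": 0},
  {"translation": [-0.086,0.023,0],"delta_rot": [0,0,0.015],"jaw": 0},
  {"translation": [-0.086,0.023,0],"delta_rot": [0,0,0.015],"jaw": 0},
  {"translation": [-0.086,0.023,0],"delta_rot": [0,0,0.015],"jaw": 0},
])

```text
time: 24.55
tool_pos: [0.5841, 0.0778, 0.0476]
tool_rot: [-0.0, 0.968, 0.251, 0.001]
contact_force: [2.7, 4.5, -0.6]
gripper_width: -0.001
grasp_force: 2.4
```

```bash
python3 trq.py
```

```text
t 24.55 pos [0.5841 0.0778 0.0476] r 0.0591 F tool [ 4.49 -2.59  0.65] m world [ 0.724 -0.497 -0.009]
yaw -60.91 axis in tool mm [-16.2 -56.8  -0. ] torque rxF 0.298 +mz 0.288
```

Home is felt: the torque is rising well above the drag. Nipping up in small steps.

Emit:
send_rows([
  {"translation": [-0.014,0.004,0],"delta_rot": [0,0,0.0025],"jaw": 0},
  {"translation": [-0.029,0.008,0],"delta_rot": [0,0,0.005],"jaw": 0},
  {"translation": [-0.043,0.012,0],"delta_rot": [0,0,0.0075],"jaw": 0},
  {"translation": [-0.057,0.016,0],"delta_rot": [0,0,0.01],"jaw": 0},
  {"translation": [-0.057,0.016,0],"delta_rot": [0,0,0.01],"jaw": 0},
  {"translation": [-0.057,0.016,0],"delta_rot": [0,0,0.01],"jaw": 0},
  {"translation": [-0.057,0.016,0],"delta_rot": [0,0,0.01],"jaw": 0},
  {"translation": [-0.057,0.016,0],"delta_rot": [0,0,0.01],"jaw": 0},
])

```text
time: 25.35
tool_pos: [0.584, 0.0776, 0.0477]
tool_rot: [-0.0, 0.969, 0.246, 0.001]
contact_force: [3.3, 4.2, -1.2]
gripper_width: 0.001
grasp_force: 3.0
```

```bash
python3 trq.py
```

```text
t 25.35 pos [0.584  0.0776 0.0477] r 0.0591 F tool [ 4.88 -2.17  1.17] m world [ 0.831 -0.68  -0.047]
yaw -61.49 axis in tool mm [-16.6 -56.8  -0. ] torque rxF 0.313 +mz 0.266
```

Emit:
send_rows([
  {"translation": [-0.03,0,0],"delta_rot": [0,0,0],"jaw": 0},
  {"translation": [-0.06,0,0],"delta_rot": [0,0,0],"jaw": 0},
  {"translation": [-0.09,0,0],"delta_rot": [0,0,0],"jaw": 0},
  {"translation": [-0.12,0,0],"delta_rot": [0,0,0],"jaw": 0},
  {"translation": [-0.15,0,0],"delta_rot": [0,0,0],"jaw": 0},
  {"translation": [-0.15,0,0],"delta_rot": [0,0,0],"jaw": 0},
  {"translation": [-0.15,0,0],"delta_rot": [0,0,0],"jaw": 0},
  {"translation": [-0.15,0,0],"delta_rot": [0,0,0],"jaw": 0},
])

```text
time: 26.15
tool_pos: [0.5836, 0.0774, 0.0479]
tool_rot: [-0.0, 0.969, 0.246, 0.002]
contact_force: [6.0, 7.2, -2.5]
gripper_width: 0.001
grasp_force: 4.5
```

```bash
python3 trq.py
```

```text
t 26.15 pos [0.5836 0.0774 0.0479] r 0.0591 F tool [ 8.75 -3.46  2.49] m world [ 1.113 -1.14  -0.027]
yaw -61.5 axis in tool mm [-16.1 -56.8  -0.1] torque rxF 0.553 +mz 0.526
```

Emit:
send_rows([
  {"translation": [-0.04,0,0],"delta_rot": [0,0,0],"jaw": 0},
  {"translation": [-0.08,0,0],"delta_rot": [0,0,0],"jaw": 0},
  {"translation": [-0.12,0,0],"delta_rot": [0,0,0],"jaw": 0},
  {"translation": [-0.16,0,0],"delta_rot": [0,0,0],"jaw": 0},
  {"translation": [-0.18,0,0],"delta_rot": [0,0,0],"jaw": 0},
  {"translation": [-0.18,0,0],"delta_rot": [0,0,0],"jaw": 0},
  {"translation": [-0.18,0,0],"delta_rot": [0,0,0],"jaw": 0},
  {"translation": [-0.18,0,0],"delta_rot": [0,0,0],"jaw": 0},
])

```text
time: 26.95
tool_pos: [0.5832, 0.0771, 0.0483]
tool_rot: [-0.001, 0.969, 0.246, 0.004]
contact_force: [9.6, 8.8, -4.1]
gripper_width: -0.002
grasp_force: 6.4
```

```bash
python3 trq.py
```

```text
t 26.95 pos [0.5832 0.0771 0.0483] r 0.059 F tool [12.6  -3.19  4.18] m world [ 1.401 -1.721 -0.105]
yaw -61.51 axis in tool mm [-15.6 -56.9  -0.2] torque rxF 0.768 +mz 0.663
```

Emit:
send_rows([
  {"translation": [-0.03,0,0],"delta_rot": [0,0,0],"jaw": 0},
  {"translation": [-0.06,0,0],"delta_rot": [0,0,0],"jaw": 0},
  {"translation": [-0.09,0,0],"delta_rot": [0,0,0],"jaw": 0},
  {"translation": [-0.12,0,0],"delta_rot": [0,0,0],"jaw": 0},
  {"translation": [-0.13,0,0],"delta_rot": [0,0,0],"jaw": 0},
  {"translation": [-0.13,0,0],"delta_rot": [0,0,0],"jaw": 0},
  {"translation": [-0.13,0,0],"delta_rot": [0,0,0],"jaw": 0},
  {"translation": [-0.13,0,0],"delta_rot": [0,0,0],"jaw": 0},
])

```text
time: 27.75
tool_pos: [0.5829, 0.0769, 0.0485]
tool_rot: [-0.001, 0.969, 0.246, 0.005]
contact_force: [12.0, 10.7, -5.5]
gripper_width: 0.002
grasp_force: 7.8
```

```bash
python3 trq.py; sleep 0; python3 trq.py | tail -1
```

```text
t 27.75 pos [0.5829 0.0769 0.0485] r 0.0589 F tool [15.57 -3.67  5.66] m world [ 1.654 -2.105 -0.072]
yaw -61.52 axis in tool mm [-15.3 -56.9  -0.2] torque rxF 0.945 +mz 0.873
yaw -61.52 axis in tool mm [-15.3 -56.9  -0.2] torque rxF 0.945 +mz 0.873
```

The ring is nipped up at about 0.9 N m. Backing off and lifting clear.

Emit:
send_rows([
  {"translation": [0.3,0,0],"delta_rot": [0,0,0],"jaw": 0},
  {"translation": [0.8,0,0],"delta_rot": [0,0,0],"jaw": 0},
  {"translation": [1.5,0,0],"delta_rot": [0,0,0],"jaw": 0},
  {"translation": [2.0,0.3,-1],"delta_rot": [0,0,0],"jaw": 0},
  {"translation": [2.0,0.5,-4],"delta_rot": [0,0,0],"jaw": 0},
  {"translation": [2.0,0.5,-8],"delta_rot": [0,0,0],"jaw": 0},
  {"translation": [2.0,0.5,-11],"delta_rot": [0,0,0],"jaw": 0},
  {"translation": [2.0,0.5,-12],"delta_rot": [0,0,0],"jaw": 2},
])

```text
time: 28.55
tool_pos: [0.6018, 0.0796, 0.1728]
tool_rot: [0.001, 0.969, 0.246, 0.003]
contact_force: [0.6, -0.5, -0.1]
gripper_width: 0.154
grasp_force: 0.0
```

Run:
```python
from h import *
# view pose as at w5 (fin visible)
print(rel([0.6038,0.1171,0.165],np.radians(-25.7)))
```

```text
(array([ 1.96, -3.2 ,  0.78]), array([ 0.0059, -0.0047, -0.6247]))
```

Emit:
send_rows([
  {"translation": [0.4,-0.7,0],"delta_rot": [0,0,-0.13],"jaw": 4},
  {"translation": [0.8,-1.4,0],"delta_rot": [0,0,-0.26],"jaw": 4},
  {"translation": [1.2,-2.1,0],"delta_rot": [0,0,-0.39],"jaw": 4},
  {"translation": [1.6,-2.8,0],"delta_rot": [0,0,-0.52],"jaw": 4},
  {"translation": [2,-3.2,0],"delta_rot": [0.003,-0.002,-0.6],"jaw": 4},
  {"translation": [2,-3.2,0],"delta_rot": [0.003,-0.002,-0.625],"jaw": 4},
  {"translation": [2,-3.2,0],"delta_rot": [0.003,-0.002,-0.625],"jaw": 4},
  {"translation": [2,-3.2,0],"delta_rot": [0.003,-0.002,-0.625],"jaw": 4},
])

```text
time: 29.35
tool_pos: [0.6013, 0.1173, 0.167]
tool_rot: [-0.001, 0.847, 0.532, -0.002]
contact_force: [0.5, 0.6, 0.7]
gripper_width: 0.465
grasp_force: 0.0
```

```bash
python3 view5.py
python3 - <<'E'
from h import *
f=np.load("w5.npz"); W=cloud(f); s=state()
d=np.hypot(W[...,0]-0.5493,W[...,1]-0.1845); k=(d<0.04)&(W[...,2]>0.108)&(W[...,2]<0.122); Q=W[k]
print("fin",k.sum(),Q.mean(0),cv2.minAreaRect(Q[Q[:,2]>0.1145][:,:2].astype(np.float32)))
ax=np.array([0.5423,0.1196]); k=(abs(W[...,2]-0.075)<0.004); D=W[...,:2]-ax; rr=np.hypot(D[...,0],D[...,1]); k&=(rr>0.045)&(rr<0.07)
P=D[k]; a=np.degrees(np.arctan2(P[:,1],P[:,0])); a=a[a<-20]; print("lug ang",len(a),np.median(a) if len(a) else '')
# tail axis centre line
a0=np.radians(-6.19); hx=np.array([np.cos(a0),np.sin(a0)]); hy=np.array([-hx[1],hx[0]])
X=D@hx*1000; Y=D@hy*1000; Z=W[...,2]
for lo,hi in ((28,34),(34,40),(40,46),(86,94),(112,122)):
    k=(Y>lo)&(Y<hi)&(abs(X)<16)&(abs(Z-0.0935)<0.0035); print(lo,k.sum(),X[k].min().round(1) if k.any() else '',X[k].max().round(1) if k.any() else '')
E
```

```text
29.35 [0.60128355 0.11734477 0.16695637] [0.52135655 0.63081117 0.65468402]
tail 1802 [-6.2 84.  70.5] [  7.  123.   95.6] [  0.9 103.8  93.1]
neck 863 [-7.  24.  70.4] [ 7.  46.  95.2] [ 0.5 34.5 93.2]
rimx 827 [ 19.  -18.   70.1] [27.  18.  99.2] [23.6  0.2 93. ]
fin 2011 [ -5.9  48.1 110. ] [  9.2  82.  118.2] [  3.1  65.7 115.9]
head 2292 [-17.5 -12.3  97. ] [ 19.3  13.4 103.7] [  1.9   1.4 101.2]
lug 656 -53.16479232137513 66.33064659640506
fin 2088 [0.55233913 0.1844155  0.1153311 ] ((0.5511150360107422, 0.18408888578414917), (0.033780016005039215, 0.014116514474153519), 82.41683197021484)
lug ang 448 -59.61194805522524
28 286 -7.7 9.1
34 287 -7.0 8.9
40 271 -7.0 9.3
86 471 -6.1 10.4
112 636 -11.7 11.0
```

The holder is still home, turned about 1.3 degrees against a cheek. The lug has moved 34 degrees, from -25.7 to -59.6. Next, the regrasp.

Run:
```python
from h import *
print(rel([0.5511,0.1841,0.165],np.radians(-7.5)))
```

```text
(array([ 3.83, -7.42,  0.23]), array([-0.0041,  0.0009, -0.3184]))
```

Emit:
send_rows([
  {"translation": [1,-1.9,0.2],"delta_rot": [-0.002,0,-0.08],"jaw": 4},
  {"translation": [2,-3.8,0.2],"delta_rot": [-0.003,0,-0.16],"jaw": 4},
  {"translation": [3,-5.7,0.2],"delta_rot": [-0.004,0.001,-0.24],"jaw": 4},
  {"translation": [3.83,-7.42,0.2],"delta_rot": [-0.004,0.001,-0.318],"jaw": 4},
  {"translation": [3.83,-7.42,0.2],"delta_rot": [-0.004,0.001,-0.318],"jaw": 4},
  {"translation": [3.83,-7.42,0.2],"delta_rot": [-0.004,0.001,-0.318],"jaw": 4},
  {"translation": [3.83,-7.42,0.2],"delta_rot": [-0.004,0.001,-0.318],"jaw": 4},
  {"translation": [3.83,-7.42,0.2],"delta_rot": [-0.004,0.001,-0.318],"jaw": 4},
])

```text
time: 30.2
tool_pos: [0.5517, 0.1838, 0.1657]
tool_rot: [0.0, 0.752, 0.659, 0.0]
contact_force: [0.5, 0.7, 0.9]
gripper_width: 0.469
grasp_force: 0.0
```

Run:
```python
from h import *
print(state()["tool_pos"],rel([0.5511,0.1841,0.0855],np.radians(-7.5)))
```

```text
[0.55174056 0.18375303 0.1656889 ] (array([ 0.02, -0.07,  8.02]), array([ 0.0007, -0.0004, -0.0007]))
```

Emit:
send_rows([
  {"translation": [0,-0.06,3],"delta_rot": [0,0,0],"jaw": 4},
  {"translation": [0,-0.06,5.5],"delta_rot": [0,0,0],"jaw": 4},
  {"translation": [0,-0.06,7],"delta_rot": [0,0,0],"jaw": 4},
  {"translation": [0,-0.06,8],"delta_rot": [0,0,0],"jaw": 4},
  {"translation": [0,-0.06,8],"delta_rot": [0,0,0],"jaw": 4},
  {"translation": [0,-0.06,8],"delta_rot": [0,0,0],"jaw": 3},
  {"translation": [0,-0.06,8],"delta_rot": [0,0,0],"jaw": 2.2},
  {"translation": [0,-0.06,8],"delta_rot": [0,0,0],"jaw": 1.8},
])

```text
time: 31.0
tool_pos: [0.5516, 0.1847, 0.0871]
tool_rot: [0.001, 0.752, 0.66, 0.001]
contact_force: [0.5, -0.5, 0.5]
gripper_width: 0.212
grasp_force: 0.0
```

Emit:
send_rows([
  {"translation": [0,0,0],"delta_rot": [0,0,0],"jaw": 1.5},
  {"translation": [0,0,0],"delta_rot": [0,0,0],"jaw": 1.2},
  {"translation": [0,0,0],"delta_rot": [0,0,0],"jaw": 1},
  {"translation": [0,0,0],"delta_rot": [0,0,0],"jaw": 0.5},
  {"translation": [0,0,0],"delta_rot": [0,0,0],"jaw": 0.5},
  {"translation": [0,0,0],"delta_rot": [0,0,0],"jaw": 0.5},
  {"translation": [0,0,0],"delta_rot": [0,0,0],"jaw": 0.5},
  {"translation": [0,0,0],"delta_rot": [0,0,0],"jaw": 0.5},
])

```text
time: 31.8
tool_pos: [0.5511, 0.1847, 0.0867]
tool_rot: [0.0, 0.752, 0.66, 0.001]
contact_force: [-2.9, -0.1, 6.2]
gripper_width: 0.146
grasp_force: 59.1
```

Emit:
send_rows([
  {"translation": [0,0,-0.3],"delta_rot": [0,0,0],"jaw": 0.5},
  {"translation": [0,0,-0.8],"delta_rot": [0,0,0],"jaw": 0.5},
  {"translation": [0,0,-1.3],"delta_rot": [0,0,0],"jaw": 0.5},
  {"translation": [0,0,-1.8],"delta_rot": [0,0,0],"jaw": 0.5},
  {"translation": [0,0,-2.4],"delta_rot": [0,0,0],"jaw": 0.5},
  {"translation": [0,0,-4],"delta_rot": [0,0,0],"jaw": 0.5},
  {"translation": [0,0,-6.5],"delta_rot": [0,0,0],"jaw": 0.5},
  {"translation": [0,0,-9],"delta_rot": [0,0,0],"jaw": 0.5},
])

```text
time: 32.6
tool_pos: [0.5501, 0.1844, 0.1772]
tool_rot: [-0.0, 0.752, 0.66, -0.0]
contact_force: [-0.3, 0.8, -1.9]
gripper_width: 0.15
grasp_force: 58.9
```

Run:
```python
from h import *
s=state(); print(s["tool_pos"],s["contact_force"],s["gripper_width"])
for n,t,y in (("mat",[0.559,-0.272,0.18],-26.7),): print(n,rel(t,np.radians(y)))
# mat centre from the top view
f=np.load("top.npz"); W=cloud(f); im=f["pixels"].astype(int); g=im.mean(-1); k=np.zeros(g.shape,bool); k[190:285,355:448]=1
k&=(g>120)&(abs(W[...,2]-0.004)<0.008); print(cv2.minAreaRect(W[k][:,:2].astype(np.float32)))
```

```text
[0.55010114 0.18443516 0.17719515] [-0.31276947  0.80471497 -1.88599343] 0.14952738100964127
mat (array([-45.14,   6.8 ,  -0.29]), array([-5.000e-04, -1.000e-04,  3.359e-01]))
((0.5599799156188965, -0.29262879490852356), (0.23858368396759033, 0.264265775680542), 88.00652313232422)
```

Emit:
send_rows([
  {"translation": [-3,0.4,-0.5],"delta_rot": [0,0,0.02],"jaw": 0.5},
  {"translation": [-7,1,-0.5],"delta_rot": [0,0,0.05],"jaw": 0.5},
  {"translation": [-11,1.6,-0.5],"delta_rot": [0,0,0.08],"jaw": 0.5},
  {"translation": [-15,2.2,-0.5],"delta_rot": [0,0,0.11],"jaw": 0.5},
  {"translation": [-19,2.8,-0.5],"delta_rot": [0,0,0.14],"jaw": 0.5},
  {"translation": [-23,3.4,-0.5],"delta_rot": [0,0,0.17],"jaw": 0.5},
  {"translation": [-27,4,-0.5],"delta_rot": [0,0,0.2],"jaw": 0.5},
  {"translation": [-31,4.6,-0.5],"delta_rot": [0,0,0.23],"jaw": 0.5},
])

```text
time: 33.4
tool_pos: [0.5558, -0.1304, 0.182]
tool_rot: [0.0, 0.823, 0.569, 0.001]
contact_force: [0.2, -0.8, -2.4]
gripper_width: 0.147
grasp_force: 58.9
```

Run:
```python
from h import *
s=state(); print(s["tool_pos"],s["gripper_width"],rel([0.559,-0.272,0.10],np.radians(-26.7)))
```

```text
[ 0.55579886 -0.13041275  0.18200819] 0.14714248464658305 (array([-13.14,   5.3 ,   8.2 ]), array([ 0.001 , -0.0008,  0.1046]))
```

Emit:
send_rows([
  {"translation": [-3,1.2,0],"delta_rot": [0,0,0.03],"jaw": 0.5},
  {"translation": [-6.5,2.6,1],"delta_rot": [0,0,0.05],"jaw": 0.5},
  {"translation": [-10,4,3],"delta_rot": [0,0,0.08],"jaw": 0.5},
  {"translation": [-12,5,6],"delta_rot": [0,0,0.1],"jaw": 0.5},
  {"translation": [-13,5.3,9],"delta_rot": [0,0,0.105],"jaw": 0.5},
  {"translation": [-13.1,5.3,12],"delta_rot": [0,0,0.105],"jaw": 0.5},
  {"translation": [-13.1,5.3,14.5],"delta_rot": [0,0,0.105],"jaw": 0.5},
  {"translation": [-13.1,5.3,15.5],"delta_rot": [0,0,0.105],"jaw": 0.5},
])

```text
time: 34.2
tool_pos: [0.5578, -0.2691, 0.0231]
tool_rot: [-0.002, 0.851, 0.525, -0.001]
contact_force: [0.1, 0.4, -1.6]
gripper_width: 0.145
grasp_force: 58.8
```

Run:
```python
from h import *
s=state(); r=Rt(s); f=grab_frame("wrist"); W=cloud(f); T=r.inv().apply((W-s["tool_pos"]).reshape(-1,3)).reshape(W.shape)*1000
k=(abs(T[...,1])<7)&(T[...,0]>22)&(T[...,0]<58)&(T[...,2]<25)&(T[...,2]>-25)
print(s["tool_pos"],s["contact_force"],"tail top z",np.median(W[k][:,2]),"mat",np.median(W[200:300,150:200,2]))
```

```text
[ 0.55775624 -0.26909834  0.023138  ] [ 0.09672618  0.44523628 -1.55088557] tail top z 0.029550663458085137 mat nan
```

Emit:
send_rows([
  {"translation": [0,0,0.5],"delta_rot": [0,0,0],"jaw": 0.5},
  {"translation": [0,0,1.0],"delta_rot": [0,0,0],"jaw": 0.5},
  {"translation": [0,0,1.4],"delta_rot": [0,0,0],"jaw": 0.5},
  {"translation": [0,0,1.7],"delta_rot": [0,0,0],"jaw": 0.5},
  {"translation": [0,0,1.8],"delta_rot": [0,0,0],"jaw": 0.5},
  {"translation": [0,0,1.9],"delta_rot": [0,0,0],"jaw": 0.5},
  {"translation": [0,0,1.9],"delta_rot": [0,0,0],"jaw": 0.5},
  {"translation": [0,0,1.9],"delta_rot": [0,0,0],"jaw": 0.5},
])

```text
time: 35.05
tool_pos: [0.5598, -0.2702, 0.0068]
tool_rot: [0.0, 0.851, 0.525, 0.001]
contact_force: [0.5, -0.2, -1.3]
gripper_width: 0.147
grasp_force: 59.0
```

Emit:
send_rows([
  {"translation": [0,0,0.05],"delta_rot": [0,0,0],"jaw": 0.5},
  {"translation": [0,0,0.1],"delta_rot": [0,0,0],"jaw": 0.5},
  {"translation": [0,0,0.1],"delta_rot": [0,0,0],"jaw": 0.5},
  {"translation": [0,0,0.1],"delta_rot": [0,0,0],"jaw": 2.5},
  {"translation": [0,0,0.1],"delta_rot": [0,0,0],"jaw": 4},
  {"translation": [0,0,0.1],"delta_rot": [0,0,0],"jaw": 4},
  {"translation": [0,0,0.1],"delta_rot": [0,0,0],"jaw": 4},
  {"translation": [0,0,0],"delta_rot": [0,0,0],"jaw": 4},
])

```text
time: 35.85
tool_pos: [0.5595, -0.27, 0.0062]
tool_rot: [-0.0, 0.851, 0.525, 0.0]
contact_force: [0.4, 0.0, -0.1]
gripper_width: 0.47
grasp_force: 0.0
```

Emit:
send_rows([
  {"translation": [0,0,-1],"delta_rot": [0,0,0],"jaw": 4},
  {"translation": [0,0,-3],"delta_rot": [0,0,0],"jaw": 4},
  {"translation": [0,0,-6],"delta_rot": [0,0,0],"jaw": 4},
  {"translation": [0,0,-10],"delta_rot": [0,0,0],"jaw": 4},
  {"translation": [-2,0,-14],"delta_rot": [0,0,0],"jaw": 4},
  {"translation": [-5,0,-17],"delta_rot": [0,0,0],"jaw": 4},
  {"translation": [-7,0,-18],"delta_rot": [0,0,0],"jaw": 4},
  {"translation": [-7,0,-18],"delta_rot": [0,0,0],"jaw": 4},
])

```text
time: 36.65
tool_pos: [0.5286, -0.3357, 0.1908]
tool_rot: [0.003, 0.852, 0.524, 0.001]
contact_force: [0.4, 0.1, -0.7]
gripper_width: 0.467
grasp_force: 0.0
```

Run:
```python
from h import *
s=state(); print(s["time"],s["tool_pos"],s["contact_force"],s["gripper_width"])
f=grab_frame("wrist"); W=cloud(f); cv2.imwrite("pics/w6.png",f["pixels"])
d=np.hypot(W[...,0]-0.559,W[...,1]+0.271); k=(d<0.04)&(W[...,2]>0.028)&(W[...,2]<0.05); Q=W[k]
print("fin",k.sum(),np.median(Q,0),cv2.minAreaRect(Q[Q[:,2]>0.034][:,:2].astype(np.float32)))
k=(d<0.1)&(W[...,2]>0.009)&(W[...,2]<0.024); print("plate z pct",np.percentile(W[k][:,2],[5,25,50,75,95]).round(4))
g=grab_frame("top"); V=cloud(g); D=V[...,:2]-[0.5423,0.1196]; rr=np.hypot(D[...,0],D[...,1]); k=(abs(V[...,2]-0.0745)<0.005)&(rr>0.045)&(rr<0.068); a=np.degrees(np.arctan2(D[k][:,1],D[k][:,0])); print("lug",np.median(a))
k=(V[...,2]>0.095)&(rr<0.03); print("head",cv2.minAreaRect(V[k][:,:2].astype(np.float32)))
```

```text
36.65 [ 0.52858668 -0.33568338  0.19080884] [ 0.37409391  0.10465301 -0.70214053] 0.46712494633179413
fin 945 [ 0.55970088 -0.27044759  0.03599923] ((0.559319257736206, -0.27074864506721497), (0.03375578299164772, 0.013522675260901451), 63.49344253540039)
plate z pct [0.0117 0.0126 0.0131 0.0136 0.0144]
lug -60.13237281334998
head ((0.5410810112953186, 0.12052036076784134), (0.025380652397871017, 0.03533179685473442), 84.5969467163086)
```

View pics/w6.png

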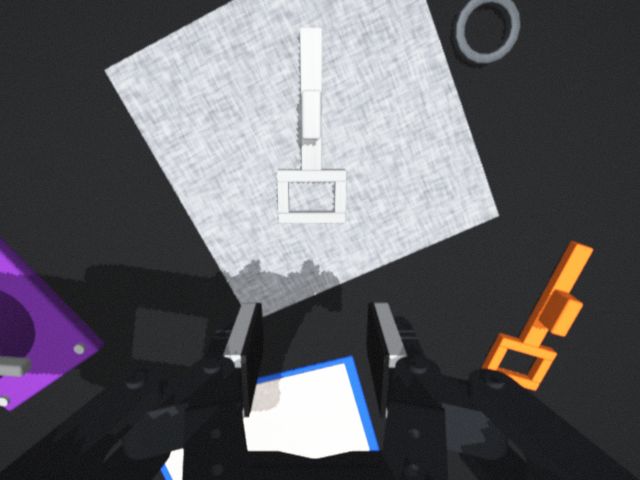

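The holder lies flat on the mat with its fin at (311,115). The arm is clear, and the lug and barrel are where they should be.

```bash
python3 -c "
from plant import *
print(job_done())"
```

```text
the job is handed in; nothing more can be done
None
```

I handed the job in: the holder went on and came off, the lock ring is turned home and nipped to an estimated 0.9 N m, the barrel head turned only about a degree, and the holder lies flat on the mat; no verdict was returned.

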